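# Refit the keyed stack on a valve shaft

### The job

Rebuild the stack on the bench valve's upright stepped shaft: first the lobed cam on the thick lower step, then the plain round spacer on the thinner upper shaft, then the pointer on top of the spacer. Turn each part until the flat in its D-shaped hole faces the flat of the step it belongs on, let it down fully home so that it sits flat on what is below, and let go. Leave the sample cylinder, the dropper bottle, the vial and the spare gauge standing where they are.

Things in the scene. Friction and masses are not known exactly. Their poses are not given: they have to be found in the camera images.
- valve: Small valve fixed to the bench with an upright two-step shaft (see the flats). Origin: on the shaft axis at bench level, z up. Foot plate 92 mm along x, 70 mm along y, 8 mm thick; round body 54 mm in diameter; level shoulder, 50 mm in diameter, at z 36 mm carries the cam; two tube ports along +y and -y out to 47 mm, up to z 31 mm.
- lower_flat (a point): Middle of the foot of the lower step's flat: 10 mm from the axis along the valve's +x, at shoulder height (36 mm). The lower step is a D-section of radius 18 mm, from 36 to 46 mm above the bench; its flat faces the valve's +x; top edge bevelled 2.5 mm.
- upper_flat (a point): Point on the upper step's flat: 3 mm from the axis along the valve's +y, 48 mm above the bench. The upper step is a D-section of radius 10 mm, from 46 to 80 mm above the bench; its flat faces the valve's +y; top edge bevelled 3 mm.
- shaft_top (a point): Centre of the shaft's top end, on the axis, 80 mm above the bench.
- cam: Steel cam, 12 mm thick, lying flat, loose, 0.12 kg. Origin: centre of the D-hole at the underside, z up. Outside radius 30 mm; one lobe swells to 40 mm, centred 120 degrees anticlockwise (from above) of its +x, 26 degrees to each side. D-hole radius 19.8 mm, flat 11.8 mm from the centre on +x. Home: underside on the shoulder (z 36 mm), its +x along the valve's +x.
- cam_flat (a point): Middle of the cam's bore flat at the underside, 11.8 mm along the cam's +x.
- spacer: Steel spacer, plain round, 48 mm in diameter, 14 mm thick, lying flat, loose, 0.07 kg. Origin: centre of the D-hole at the underside, z up. D-hole radius 11.8 mm, flat 4.8 mm from the centre on its +x side. Home: underside on the cam's top, 48 mm above the bench, its +x along the valve's +y.
- spacer_flat (a point): Middle of the spacer's bore flat at the underside, 4.8 mm along the spacer's +x.
- pointer: Steel pointer, 12 mm thick, lying flat, loose, 0.06 kg. Origin: centre of the D-hole at the underside, z up. Hub radius 18 mm; nose along -x, 10 mm wide at its end 44 mm from the centre, its flanks meet the hub 20 degrees either side of -x. D-hole radius 11.8 mm, flat 4.8 mm from the centre on +x. Home: underside on the spacer's top (z 62 mm), its +x along the valve's +y.
- pointer_flat (a point): Middle of the pointer's bore flat at the underside, 4.8 mm along the pointer's +x.
- sample_cylinder: Bystander: upright steel sample cylinder, loose, 41 x 49 mm, 176 mm tall, within 29 mm of its origin (on the axis at the underside).
- dropper: Bystander: upright amber dropper bottle with black top, loose, 34 mm in diameter, 102 mm tall, origin at the centre of the underside.
- vial: Bystander: upright small glass vial, loose, 23 mm in diameter, 52 mm tall, origin at the centre of the underside.
- spare_gauge: Bystander: round pressure gauge lying face up, loose, 75 x 58 mm, 30 mm tall, within 38 mm of its origin (at the underside).
Things that resemble listed ones, but are neither listed nor needed, are in the scene too. What is shaped like the pointer but purple is not meant.

How it is judged:
On the way, in this order (a step that is already met when the one before it is completed fails the run):
1. the cam is home on the lower step (distance between cam_flat and lower_flat below 0.006 m and horizontal distance between cam and shaft_top below 0.005 m and z of cam in the frame of valve below 0.0385 m and angle between cam's own z axis and vertical below 0.1 rad), for 0.2 s.
2. the spacer is home on the cam (horizontal distance between spacer_flat and upper_flat below 0.006 m and horizontal distance between spacer and shaft_top below 0.005 m and z of spacer in the frame of valve below 0.0505 m and angle between spacer's own z axis and vertical below 0.1 rad), for 0.2 s.
3. the pointer is home on the spacer (horizontal distance between pointer_flat and upper_flat below 0.006 m and horizontal distance between pointer and shaft_top below 0.005 m and z of pointer in the frame of valve below 0.0645 m and angle between pointer's own z axis and vertical below 0.1 rad), for 0.2 s.
At the end, for the whole second after the job is handed in: All three parts are released and at rest on the shaft: cam on the shoulder, spacer on the cam, pointer on the spacer, each at most 2.5 mm too high, within 5 mm of the axis, level within 0.1 rad, its bore flat within 6 mm of the matching shaft flat (all of step 1 and all of step 2 and all of step 3 and linear speed of each of cam, spacer, pointer below 0.02 m/s); the robot touches nothing.
It fails at once if the steel sample cylinder is moved more than 25 mm or tipped over (distance of sample_cylinder from where it was at the start of the episode above 0.025 m or angle between sample_cylinder's own z axis and vertical above 0.4 rad).
It fails at once if the dropper bottle is moved more than 25 mm or tipped over (distance of dropper from where it was at the start of the episode above 0.025 m or angle between dropper's own z axis and vertical above 0.4 rad).
It fails at once if the vial is moved more than 25 mm or tipped over (distance of vial from where it was at the start of the episode above 0.025 m or angle between vial's own z axis and vertical above 0.4 rad).
It fails at once if the spare gauge is moved more than 25 mm or tipped over (distance of spare_gauge from where it was at the start of the episode above 0.025 m or angle between spare_gauge's own z axis and vertical above 0.4 rad).
It also fails if it takes over 72 s, if anything falls off the work surface, if the arm or the gripper's body presses on something with over 40 N, if the wrist force passes 120 N, or if a joint passes its speed limit or range.

### The arm

A 6-joint arm with a two-finger parallel gripper is mounted at the origin on a cart in front of the work surface, level with it; the furniture and walls round the work are solid. World frame = base frame: x ahead of the robot, y to its left, z up, the work surface at z = 0. Lengths are in m, angles in rad, forces in N, time in s.
With the tool pointing down it reaches from about 0.35 to 0.775 m from the base axis. Payload 5.5 kg.
Tool frame: the origin (TCP) lies at the very end of the fingers, on their centre line; the grasp point (between the pads) lies 19 mm behind it; z points along the fingers, y is the direction in which the jaws open and shut (so a half turn about z gives the same grasp; the last joint's range is limited). The gripper opens to 85 mm and grips with 20 to 120 N. Pads are 22 mm wide; open, the fingers measure 114 mm over their backs; the gripper's body (76 mm by 85 mm) begins 54 mm behind the grasp point. The pads swing forward as they close: fully open they stand 13 mm farther back than shut.
Start: joints at [1.033, 0.313, 0.046, 1.304, 0, 1.431], TCP at [0.223, 0.53, 0.195] pointing down, gripper open.
Joint ranges: [-2.76, 2.76], [-0.86, 1.69], [-1.03, 1.26], [-2.2, 2.34], [-1.47, 1.5], [-3.14, 3.14]. Speed limits (rad/s): [2.57, 2.57, 3.14, 3.14, 3.14, 3.14].

### API

Orientations are given as a unit quaternion [w, x, y, z].
In Python, from workcell import get_state, read_camera, hand_in, find_in, silhouettes gives the robot as it stands. The module is installed in compiled form; this text tells all that it offers.
- The arm moves only by the tool send_rows, never from a script. Its argument "deltas" is a list that holds one entry, the list of rows, each a list of 6 numbers: the shift along the world's x, y, z in cm, then the turn, a rotation vector about the world's x, y, z in degrees. In form: [[[dx, dy, dz, wx, wy, wz], ...]]. A call has 1 to 12 rows; each row is the pose to reach, as a shift and turn from the pose commanded when the call began; what a row does not reach only later rows make up. A row lasts 1/10 s, in which the tool goes at most 50 mm and 8.59 degrees, less where a joint would pass 70% of its speed; a pose out of reach is approached as far as the arm can. A call with a gripper value outside its range is refused whole. "jaw" is the opening, from -1 (shut) to 1 (fully open), so that 0 is half open, set as the call begins (left out, the last holds). The fingers move at their own pace and stop on an object; "force" is the grip in N (left out, the last holds). Time passes only in rows, so rows that repeat a pose let the fingers close. It gives the time, the measured TCP pose, the force and the opening at its end, in the units of the state.
- get_state(): the state, without advancing time (a new reading comes with each control period).
- read_camera(name): name is "scene" or "side" or "wrist"; returns a dict with "img" (384x512x3 uint8, red, green, blue), "z_map" (384x512 float32, m along the optical axis (not along the pixel's ray), 0 where there is no reading), "vfov" (degrees; the focal length in pixels is half the picture's height over the tangent of half this angle, whatever the lens; pixels are square), "cx", "cy" (the principal point, pixels), "R" (3x3) and "t" (3): a world point X has camera coordinates R X + t; the wrist camera has in their place "hand_eye" (4x4, takes a point from camera to tool coordinates, whose origin is the TCP and whose axes are the flange's). Camera axes: x right, y down, z forward; pixel columns grow to the right and rows downward; lengths in m; the calibration is good to about 2 mm. The wrist camera is an equidistant fisheye: a pixel r from the principal point sees the ray r / f radians off the axis. A picture is of the moment at which its call begins: read the wrist's pose just before it.
- hand_in(): hands the job in, once; it reports no verdict.
Trained networks look in a picture, given as the dict that the camera call returned (one of the last four; its "shot" number tells which), for a name from the list of things; names that differ only in an ending like _2 or _b are one class to them, and where a whole thing is asked for, a point or a joint stands for the part that bears it (a point fixed in the world has none). Each returns a list of dicts, best first, with "conf" (0 to 1); they miss things now and then, are a little off and sometimes report something else, mostly with a low value. They report only what shows in the picture. A call takes as long as a camera call. They do not tell look-alikes from the thing itself.
- find_in(picture, thing): "box" ([centre column, centre row, width, height] in pixels, round what is visible of it).
- silhouettes(picture, thing): "mask" (384x512 bool, what is visible of it) and "box" ([centre column, centre row, width, height] in pixels, round what is visible of it).
The state is a dict: "clock": time; "joint_pos": joint angles; "qvel": joint speeds; "tau": joint torques, N m; "tcp_pos": TCP position; "orientation": TCP orientation; "wrist_force": force on the tool from outside, world axes, zero at the start; "ft_torque": the same for the moment, N m; "finger_gap": finger opening in m.
Only numpy, scipy, OpenCV 4.12 (cv2) and the standard library are available. Lean on these libraries where they do the work, as an engineer would, in place of code of your own. Each camera call takes 0.05 s, during which the arm holds its last target.

## Working session

There is one attempt and no reset: what is moved stays moved. The work goes in short steps, Python scripts to look and compute and a tool call to move; the robot and the scene stay as the last step left them, time stands still between calls to the robot, and variables do not carry over. Pictures are saved under pics/ and viewed, and the job is handed in when it is done.

Besides the shell and the picture viewer there is one more tool, called after "Request:" as a command line: name --argument value ..., lists and objects as JSON in quotes. send_rows: Moves the arm, as the interface text tells. Its arguments: {"type":"object","properties":{"deltas":{"type":"array","items":{"type":"array","items":{"type":"array","items":{"type":"number"}}}},"jaw":{"type":"number"},"force":{"type":"number"}},"required":["deltas"]}

```bash
mkdir -p pics; cat > h.py <<'E'
import numpy as np, cv2, pickle
from workcell import *
def K(c):
    f=c['img'].shape[0]/2/np.tan(np.radians(c['vfov'])/2); return f,c['cx'],c['cy']
def cloud(c):
    f,cx,cy=K(c); z=c['z_map']; v,u=np.mgrid[:z.shape[0],:z.shape[1]]
    P=np.stack([(u-cx)/f*z,(v-cy)/f*z,z],-1)
    return (P-np.array(c['t']))@np.array(c['R'])
def proj(c,X):
    f,cx,cy=K(c); p=np.asarray(X)@np.array(c['R']).T+np.array(c['t']); return p[...,:2]/p[...,2:]*f+[cx,cy]
E
python3 - <<'E'
from h import *
s=get_state(); print({k:np.round(v,3) for k,v in s.items()})
for n in ['scene','side','wrist']:
    c=read_camera(n); pickle.dump(c,open(n+'0.pkl','wb'))
    cv2.imwrite(f'pics/{n}0.png',cv2.resize(c['img'][...,::-1],(768,576)))
    print(n,c['vfov'],c['cx'],c['cy'],c.get('t'),c.get('R'),c.get('hand_eye'))
    for th in ['valve','cam','spacer','pointer','sample_cylinder','dropper','vial','spare_gauge']:
        r=find_in(c,th); print(th,[(round(d['conf'],2),np.round(d['box']).astype(int).tolist()) for d in r[:4]])
print(get_state()['clock'])
E
```

```text
{'clock': np.float64(0.0), 'joint_pos': array([ 1.033,  0.314,  0.045,  1.304, -0.   ,  1.431]), 'qvel': array([ 0.   , -0.001,  0.   ,  0.001, -0.001,  0.001]), 'tau': array([-2.0000e-03, -4.8063e+01,  2.9854e+01,  1.9000e-02, -0.0000e+00,
       -0.0000e+00]), 'tcp_pos': array([0.222, 0.53 , 0.194]), 'orientation': array([-0.   ,  0.198,  0.98 , -0.001]), 'wrist_force': array([ 0.08 , -0.469,  0.022]), 'ft_torque': array([ 0.025, -0.004,  0.042]), 'finger_gap': np.float64(0.085)}
scene 42.91763954690014 259.288919973698 192.5998278962583 [-0.44118068  0.25344536  0.76572614] [[ 0.69600762 -0.71802628  0.00341445]
 [-0.49045922 -0.47888135 -0.72809505]
 [ 0.5244265   0.50508506 -0.68546768]] None
valve [(0.89, [264, 194, 44, 40])]
cam [(0.85, [268, 157, 27, 27])]
spacer [(0.8, [174, 190, 25, 19])]
pointer [(0.66, [136, 214, 32, 23]), (0.58, [177, 188, 24, 18]), (0.53, [198, 213, 7, 9])]
sample_cylinder [(0.78, [211, 141, 25, 71])]
dropper []
vial [(0.63, [174, 189, 21, 22]), (0.48, [305, 174, 10, 25])]
spare_gauge [(0.51, [367, 193, 28, 7]), (0.25, [263, 194, 48, 39])]
side 57.94851
[... 238 characters left out ...]
7])]
cam [(0.19, [265, 200, 41, 37])]
spacer [(0.66, [226, 170, 22, 15])]
pointer [(0.49, [285, 256, 14, 9])]
sample_cylinder [(0.64, [261, 148, 21, 65])]
dropper []
vial [(0.63, [312, 205, 10, 21])]
spare_gauge [(0.86, [335, 248, 38, 28])]
wrist 65.70646984690485 258.0326294724659 193.91052195915339 None None [[ 2.03021709e-04 -9.62744372e-01 -2.70413080e-01  6.92115266e-02]
 [ 9.99999979e-01  2.00939131e-04  3.53854463e-05 -3.73893477e-04]
 [ 2.02694301e-05 -2.70413082e-01  9.62744392e-01 -1.78328443e-01]
 [ 0.00000000e+00  0.00000000e+00  0.00000000e+00  1.00000000e+00]]
valve []
cam []
spacer [(0.49, [97, 361, 17, 18])]
pointer []
sample_cylinder []
dropper []
vial []
spare_gauge []
1.35
```

View pics/scene0.png

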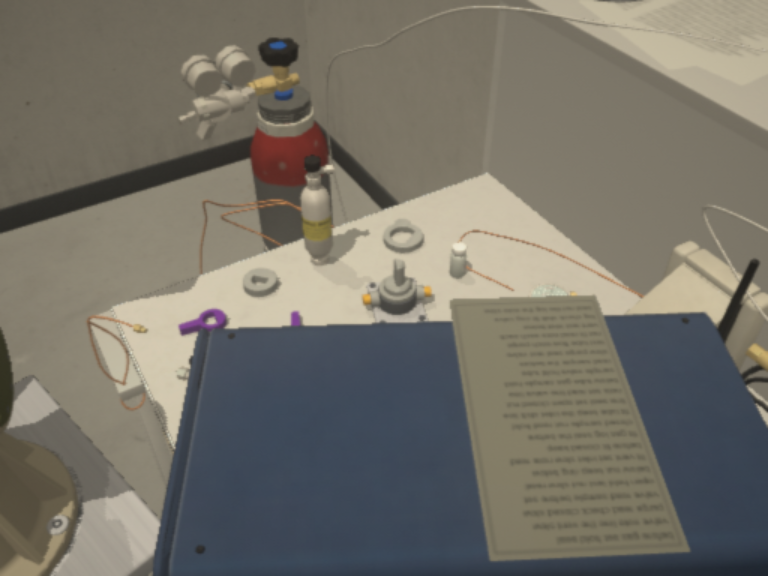

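View pics/side0.png

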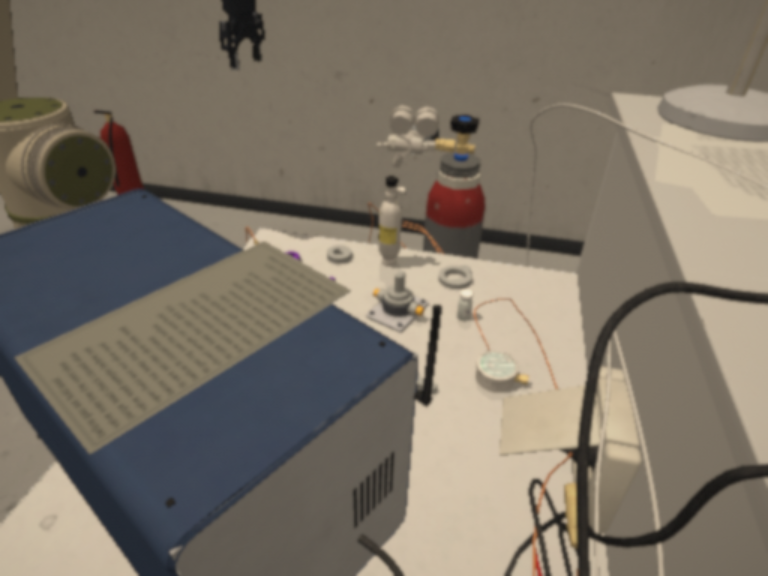

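View pics/wrist0.png

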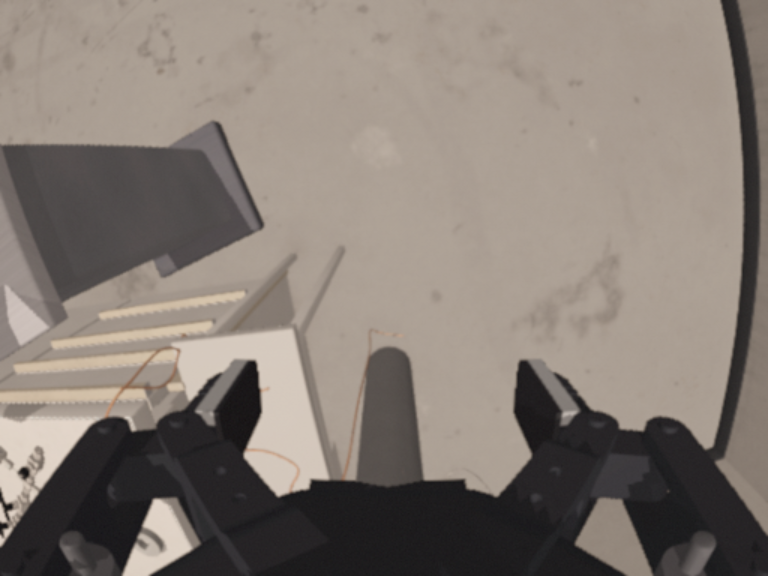

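```bash
python3 - <<'E'
from h import *
H=np.full((700,1000),-1.0);I=np.zeros((700,1000,3),np.uint8)
# map: x from 0..1 -> up ; y from -0.5..0.7
for n in ['scene','side']:
    c=pickle.load(open(n+'0.pkl','rb')); P=cloud(c); m=(c['z_map']>0)&(P[...,2]<0.6)&(P[...,2]>-0.05)
    p=P[m]; col=c['img'][m]
    r=((1.05-p[:,0])*600).astype(int); q=((0.8-p[:,1])*600).astype(int)
    ok=(r>0)&(r<699)&(q>0)&(q<999)
    for a,b,z,k in zip(r[ok],q[ok],p[ok,2],col[ok]):
        if z>H[a,b]-0.003: 
            H[a:a+2,b:b+2]=z; I[a:a+2,b:b+2]=k
    for name,(u,v) in dict(scene=dict(valve=(264,194),cam=(268,157),spacer=(174,188),purple=(136,214),p2=(197,213),cyl=(211,160),vial=(305,174),thing=(123,247)),side=dict(valve=(266,200),cam=(304,183),spacer=(226,170),unk=(285,256),gauge=(332,245),vial=(310,203),blk=(290,215),boxcorner=(274,238),boxtop2=(95,130))).get(n).items() if False else []: pass
    D=dict(scene=dict(valve=(266,180),camrim=(256,160),spacer=(165,188),purple=(125,218),p2=(197,213),cyl=(211,160),vial=(305,174),thing=(123,247),boxA=(140,222),boxB=(470,212),boxfront=(200,360),teal=(370,193)),side=dict(valve=(266,186),cam=(304,190),spacer=(226,174),unk=(285,256),gauge=(332,243),vial=(310,203),blk=(290,215),boxcorner=(274,238),boxtop=(95,132),paper=(360,275),lamp=(490,70)))[n]
    for k,(u,v) in D.items(): print(n,k,np.round(P[v,u],3))
cv2.imwrite('pics/top0.png',cv2.resize(I[...,::-1],(800,560)))
np.save('H.npy',H)
E
```

```text
scene valve [ 0.554 -0.096  0.072]
scene camrim [0.64  0.017 0.007]
scene spacer [0.436 0.085 0.012]
scene purple [0.328 0.074 0.01 ]
scene p2 [ 0.434 -0.02   0.013]
scene cyl [0.533 0.045 0.054]
scene vial [ 0.658 -0.111  0.032]
scene thing [0.278 0.005 0.02 ]
scene boxA [ 0.228 -0.185  0.266]
scene boxB [ 0.532 -0.472  0.267]
scene boxfront [ 0.159 -0.378  0.266]
scene teal [ 0.707 -0.242  0.03 ]
side valve [ 0.561 -0.098  0.074]
side cam [ 0.669 -0.027  0.01 ]
side spacer [0.457 0.056 0.007]
side unk [ 0.556 -0.488  0.249]
side gauge [ 0.696 -0.245  0.029]
side vial [ 0.668 -0.113  0.035]
side blk [ 0.557 -0.487  0.312]
side boxcorner [ 0.544 -0.471  0.262]
side boxtop [ 0.241 -0.202  0.266]
side paper [ 0.702 -0.392  0.1  ]
side lamp [ 0.978 -0.112  0.357]
```

View pics/top0.png

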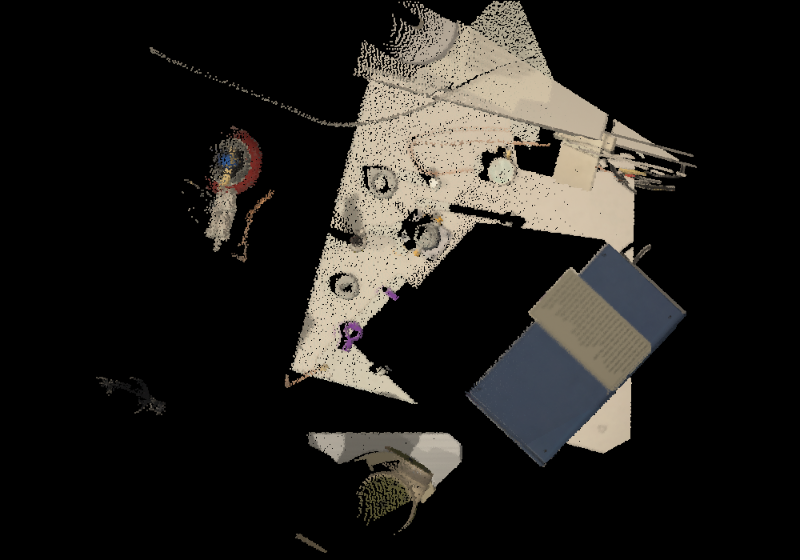

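Request:
send_rows --deltas '[[[5,-10,6,0,0,0],[10,-18,12,0,0,0],[32,-58,17,0,0,0],[32,-58,17,0,0,0],[32,-58,17,0,0,0],[32,-58,17,0,0,0],[32,-58,17,0,0,0],[32,-58,17,0,0,0],[32,-58,17,0,0,0],[32,-58,17,0,0,0],[32,-58,17,0,0,0],[32,-58,17,0,0,0]]]'

```text
clock: 2.55
tcp_pos: [0.5017, 0.0234, 0.3477]
orientation: [0.0, 0.198, 0.98, 0.0]
wrist_force: [0.8, 0.5, -0.2]
finger_gap: 0.0855
```

Request:
send_rows --deltas '[[[0,0,0,0,0,0],[0,0,0,0,0,0],[0,0,0,0,0,0]]]'

```text
clock: 2.85
tcp_pos: [0.5005, 0.0261, 0.3468]
orientation: [-0.0, 0.197, 0.98, 0.0]
wrist_force: [-0.0, -0.2, 0.5]
finger_gap: 0.0856
```

```bash
cat >> h.py <<'E'
from scipy.spatial.transform import Rotation as Rot
def Tw(s,c):
    q=s['orientation']; T=np.eye(4); T[:3,:3]=Rot.from_quat([q[1],q[2],q[3],q[0]]).as_matrix(); T[:3,3]=s['tcp_pos']; return T@np.array(c['hand_eye'])
def wcloud(s,c):
    f,cx,cy=K(c); z=c['z_map']; v,u=np.mgrid[:z.shape[0],:z.shape[1]]
    a,b=u-cx,v-cy; r=np.hypot(a,b)+1e-9; th=r/f; t=np.tan(th)
    P=np.stack([a/r*t*z,b/r*t*z,z],-1); T=Tw(s,c)
    return P@T[:3,:3].T+T[:3,3]
def wproj(s,c,X):
    f,cx,cy=K(c); T=np.linalg.inv(Tw(s,c)); p=np.asarray(X)@T[:3,:3].T+T[:3,3]
    r=np.hypot(p[...,0],p[...,1]); th=np.arctan2(r,p[...,2]); k=f*th/(r+1e-12)
    return np.stack([p[...,0]*k+cx,p[...,1]*k+cy],-1)
def topdown(s,c,x0,x1,y0,y1,z,res=0.001):
    # rectified view of the plane z: rows from x1 down, cols from y1 to y0
    xs=np.arange(x1,x0,-res); ys=np.arange(y1,y0,-res); X,Y=np.meshgrid(xs,ys,indexing='ij')
    uv=wproj(s,c,np.stack([X,Y,np.full_like(X,z)],-1)).astype(np.float32)
    return cv2.remap(c['img'],uv[...,0],uv[...,1],cv2.INTER_CUBIC)
def shot(tag):
    s=get_state(); c=read_camera('wrist'); pickle.dump((s,c),open(tag+'.pkl','wb'))
    cv2.imwrite(f'pics/{tag}.png',cv2.resize(c['img'][...,::-1],(768,576))); return s,c
E
python3 - <<'E'
from h import *
s,c=shot('w1')
for th in ['cam','spacer','pointer','valve','dropper']:
    r=find_in(c,th); print(th,[(round(d['conf'],2),np.round(d['box']).astype(int).tolist()) for d in r[:4]])
cv2.imwrite('pics/t1.png',topdown(s,c,0.2,0.8,-0.4,0.25,0.012)[...,::-1])
E
```

```text
cam [(0.76, [285, 238, 38, 34])]
spacer [(0.63, [277, 117, 30, 27])]
pointer [(0.76, [249, 62, 17, 37]), (0.74, [215, 124, 31, 25]), (0.46, [144, 239, 22, 26])]
valve [(0.65, [213, 207, 53, 51])]
dropper [(0.72, [136, 168, 36, 23])]
```

View pics/w1.png

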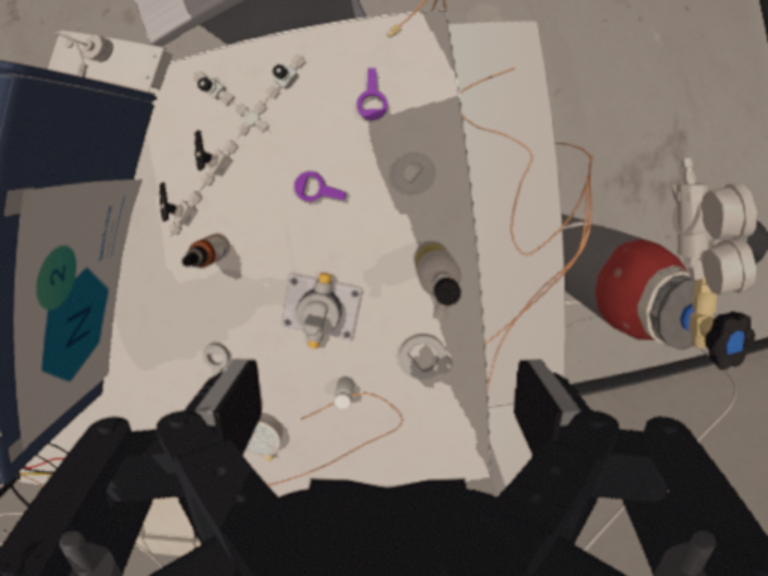

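View pics/t1.png

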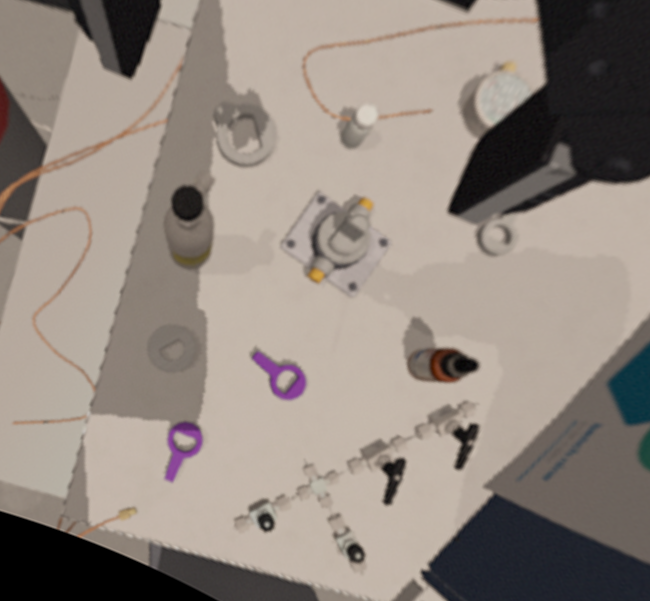

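```bash
python3 - <<'E'
from h import *
s,c=pickle.load(open('w1.pkl','rb'))
def z(x,y,w,h,res=0.00033): 
    return cv2.resize(topdown(s,c,x-w,x+w,y-w,y+w,h,0.0005),(390,390),interpolation=cv2.INTER_CUBIC)
A=np.hstack([z(.663,.005,.05,.012),z(.555,-.095,.05,.046)]);B=np.hstack([z(.565,-.245,.05,.012),z(.45,.077,.05,.014)])
cv2.imwrite('pics/z1.png',cv2.resize(np.vstack([A,B])[...,::-1],(600,600)))
# finger tips in tool frame
f,cx,cy=K(c); zz=c['z_map']; T=np.array(c['hand_eye']); 
import copy
s2=dict(orientation=[1,0,0,0],tcp_pos=[0,0,0]); P=wcloud(s2,c)
m=(zz>0)&(zz<0.28); print(m.sum())
for sg in (1,-1):
    q=P[m&(P[...,1]*sg>0.03)&(P[...,1]*sg<.07)&(np.abs(P[...,0])<.03)]; print(sg,len(q),np.percentile(q,[0,2,50,98,100],axis=0).round(4).tolist())
    t=q[q[:,2]>q[:,2].max()-.006]; print(t.mean(0),t.min(0),t.max(0))
E
```

```text
41520
1 11729 [[-0.0123, 0.03, -0.1431], [-0.0089, 0.031, -0.1406], [0.011, 0.056, -0.1117], [0.018, 0.0688, -0.057], [0.0188, 0.07, -0.0482]]
[ 0.00172821  0.04267368 -0.05182649] [-0.00971543  0.04192554 -0.05411448] [ 0.01194917  0.04779687 -0.04816252]
-1 11776 [[-0.012, -0.07, -0.1433], [-0.009, -0.069, -0.1405], [0.011, -0.0562, -0.1122], [0.018, -0.031, -0.057], [0.0192, -0.03, -0.0486]]
[ 0.00214502 -0.04351162 -0.0521353 ] [-0.01023356 -0.04931181 -0.05450672] [ 0.01223706 -0.0427003  -0.04855115]
```

View pics/z1.png

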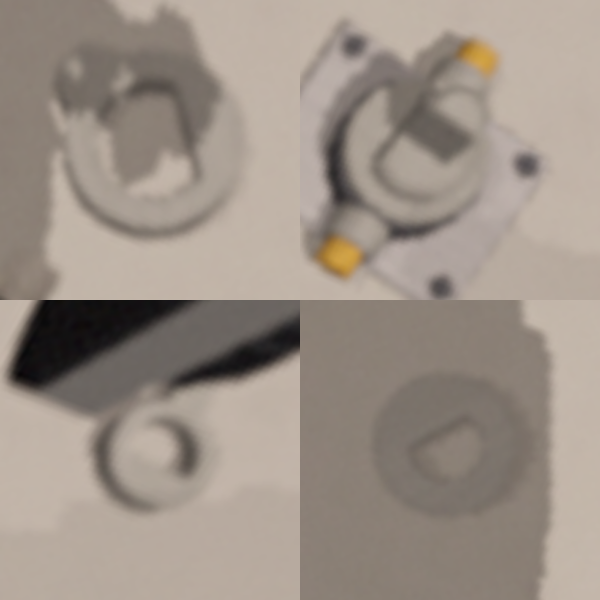

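```bash
python3 - <<'E'
from h import *
s,c=pickle.load(open('w1.pkl','rb'))
P=wcloud(s,c)
for u,v in [(150,120),(200,100),(300,210),(200,290),(110,210),(320,300),(230,160)]: print((u,v),P[v,u].round(4))
s2=dict(orientation=[1,0,0,0],tcp_pos=[0,0,0]); Q=wcloud(s2,c)
for u,v in [(165,245),(170,245),(172,250),(170,255),(168,262),(160,255),(150,265),(140,275),(260,340),(230,330)]: print((u,v),Q[v,u].round(4),c['z_map'][v,u])
E
```

```text
(150, 120) [ 0.3666 -0.1324 -0.0006]
(200, 100) [ 0.3744 -0.0323 -0.0005]
(300, 210) [ 6.319e-01  5.610e-02 -5.000e-04]
(200, 290) [ 0.72   -0.2001  0.0009]
(110, 210) [ 4.87e-01 -2.96e-01 -2.00e-04]
(320, 300) [ 0.8472  0.0271 -0.002 ]
(230, 160) [ 0.4948 -0.0264 -0.0006]
(165, 245) [ 0.0111 -0.0432 -0.0586] 0.13097349
(170, 245) [ 0.0081 -0.0429 -0.0522] 0.13796587
(172, 250) [ 0.0043 -0.043  -0.0498] 0.14131464
(170, 255) [ 0.0033 -0.0431 -0.0535] 0.13800351
(168, 262) [ 0.002  -0.043  -0.0582] 0.13383926
(160, 255) [ 0.0097 -0.0435 -0.066 ] 0.124193035
(150, 265) [ 0.0115 -0.0437 -0.0785] 0.1116793
(140, 275) [ 0.0121 -0.0447 -0.0875] 0.10285708
(260, 340) [ 0.0109  0.0002 -0.1176] 0.074220166
(230, 330) [ 0.0118 -0.0082 -0.1145] 0.07698561
```

```bash
python3 - <<'E'
from h import *
c=pickle.load(open('side0.pkl','rb')); P=cloud(c)
Q=P[:50,140:185].reshape(-1,3); z=c['z_map'][:50,140:185].ravel()
m=(np.abs(Q[:,0]-.22)<.1)&(np.abs(Q[:,1]-.53)<.1)&(z>0); Q=Q[m]; print(len(Q),Q.min(0),Q.max(0)); print(Q[Q[:,2]<Q[:,2].min()+.012].round(3)[:20])
c=read_camera('side'); cv2.imwrite('pics/side1.png',cv2.resize(c['img'][...,::-1],(768,576))); pickle.dump(c,open('side1.pkl','wb')); P=cloud(c)
m=(c['z_map']>0)&(np.abs(P[...,0]-.5)<.1)&(np.abs(P[...,1]-.026)<.1)&(P[...,2]>.25)&(P[...,2]<.6); Q=P[m];print(len(Q),Q.min(0)); print(Q[Q[:,2]<Q[:,2].min()+.012].round(3)[:20])
print(get_state()['tcp_pos'])
E
```

```text
971 [0.1864937  0.45735513 0.24431521] [0.26479393 0.59876498 0.38571686]
[[0.233 0.574 0.254]
 [0.236 0.577 0.253]
 [0.241 0.569 0.255]
 [0.245 0.569 0.255]
 [0.248 0.568 0.255]
 [0.252 0.569 0.255]
 [0.255 0.572 0.254]
 [0.236 0.573 0.25 ]
 [0.241 0.568 0.252]
 [0.244 0.568 0.252]
 [0.247 0.572 0.251]
 [0.251 0.569 0.252]
 [0.255 0.569 0.252]
 [0.236 0.571 0.247]
 [0.24  0.57  0.248]
 [0.243 0.572 0.247]
 [0.247 0.571 0.248]
 [0.252 0.565 0.249]
 [0.254 0.569 0.248]
 [0.247 0.571 0.244]]
733 [ 0.46359307 -0.04789275  0.39674153]
[[0.51  0.072 0.407]
 [0.512 0.067 0.408]
 [0.514 0.069 0.408]
 [0.516 0.066 0.408]
 [0.518 0.067 0.408]
 [0.521 0.068 0.408]
 [0.523 0.065 0.408]
 [0.525 0.067 0.408]
 [0.532 0.069 0.408]
 [0.51  0.071 0.405]
 [0.512 0.07  0.405]
 [0.514 0.069 0.406]
 [0.516 0.071 0.405]
 [0.518 0.068 0.406]
 [0.521 0.064 0.407]
 [0.523 0.064 0.407]
 [0.525 0.064 0.407]
 [0.527 0.063 0.407]
 [0.529 0.063 0.407]
 [0.532 0.069 0.406]]
[0.50072774 0.02628248 0.34711219]
```

View pics/side1.png

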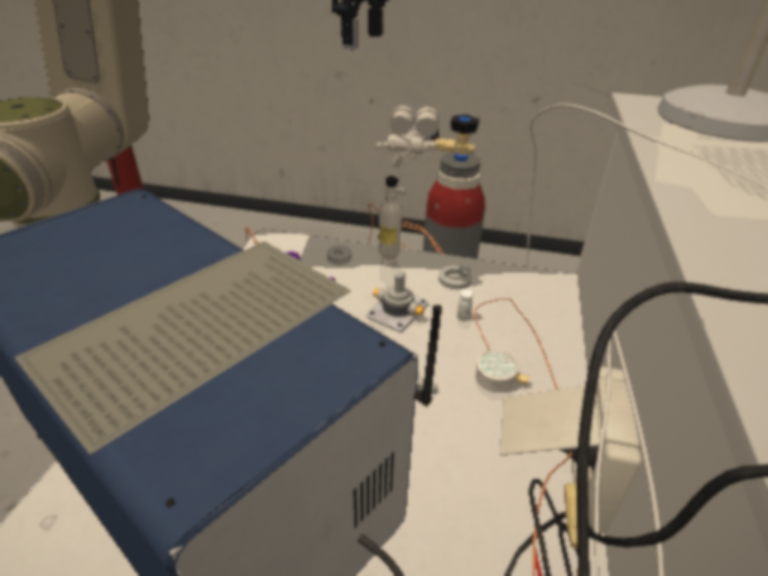

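Request:
send_rows --deltas '[[[4,-0.5,0,0,0,-8.5],[8,-1,-2,0,0,-17],[12,-1.5,-5,0,0,-25.5],[16.3,-2.1,-9,0,0,-34],[16.3,-2.1,-13,0,0,-42.5],[16.3,-2.1,-15,0,0,-51],[16.3,-2.1,-15,0,0,-59.5],[16.3,-2.1,-15,0,0,-68],[16.3,-2.1,-15,0,0,-76.5],[16.3,-2.1,-15,0,0,-85],[16.3,-2.1,-15,0,0,-93.5],[16.3,-2.1,-15,0,0,-102]]]'

```text
clock: 4.4
tcp_pos: [0.6639, 0.005, 0.1968]
orientation: [-0.0, 0.887, 0.461, -0.0]
wrist_force: [-0.1, 0.1, -0.5]
finger_gap: 0.0855
```

Request:
send_rows --deltas '[[[0,0,-4,0,0,-8],[0,0,-8,0,0,-10],[0,0,-12,0,0,-10],[0,0,-12,0,0,-10],[0,0,-12,0,0,-10]]]' --jaw 0.75

```text
clock: 4.9
tcp_pos: [0.6634, 0.0048, 0.077]
orientation: [-0.0, 0.923, 0.385, -0.001]
wrist_force: [0.7, -0.0, 0.5]
finger_gap: 0.0747
```

```bash
python3 - <<'E'
from h import *
s,c=shot('w2')
print(np.round(s['tcp_pos'],4),np.round(s['joint_pos'],3),s['finger_gap'],s['wrist_force'],s['clock'])
print(Rot.from_quat(np.roll(s['orientation'],-1)).as_matrix()[:,0])
s2=dict(orientation=[1,0,0,0],tcp_pos=[0,0,0]); P=wcloud(s2,c);zz=c['z_map']
for sg in (1,-1):
    q=P[(zz>0)&(P[...,1]*sg>0.025)&(P[...,1]*sg<.07)&(np.abs(P[...,0])<.03)&(zz<.2)&(P[...,2]<-.01)]
    print(q[:,2].max()); t=q[q[:,2]>q[:,2].max()-.004]; print(len(t),t.mean(0),t.min(0),t.max(0))
x,y=.663,.005
cv2.imwrite('pics/t2.png',cv2.resize(topdown(s,c,x-.06,x+.06,y-.06,y+.06,.012,.0002)[...,::-1],(600,600)))
E
```

```text
[0.6634 0.0048 0.077 ] [-0.114  0.537  0.096  1.131 -0.     2.238] 0.07468872178299416 [ 0.70570039 -0.02650221  0.52030442] 4.9
[ 0.70414406  0.7100562  -0.00115709]
-0.04454321101855896
72 [ 0.00056877  0.03704367 -0.04687705] [-0.01096948  0.03646324 -0.04853025] [ 0.00998154  0.04319194 -0.04454321]
-0.04457024275442867
66 [ 0.00042656 -0.03791333 -0.04686986] [-0.01075867 -0.03914291 -0.04855542] [ 0.00996209 -0.03744541 -0.04457024]
```

View pics/w2.png

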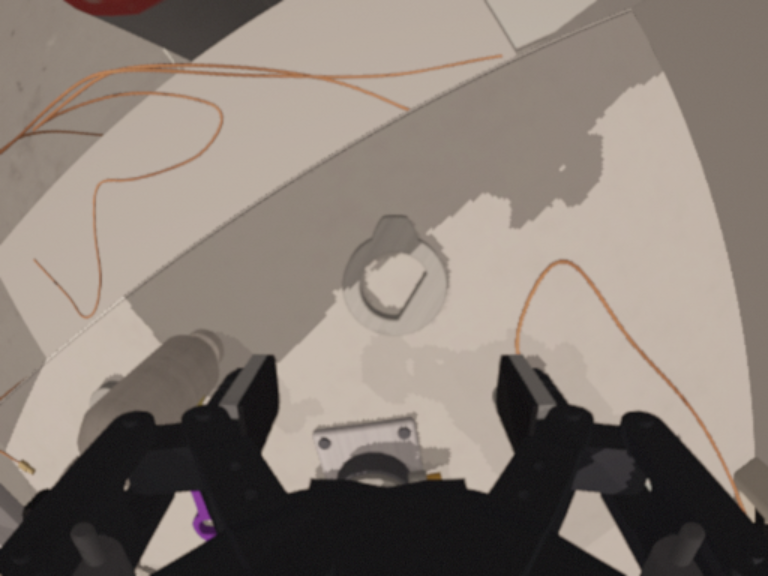

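View pics/t2.png

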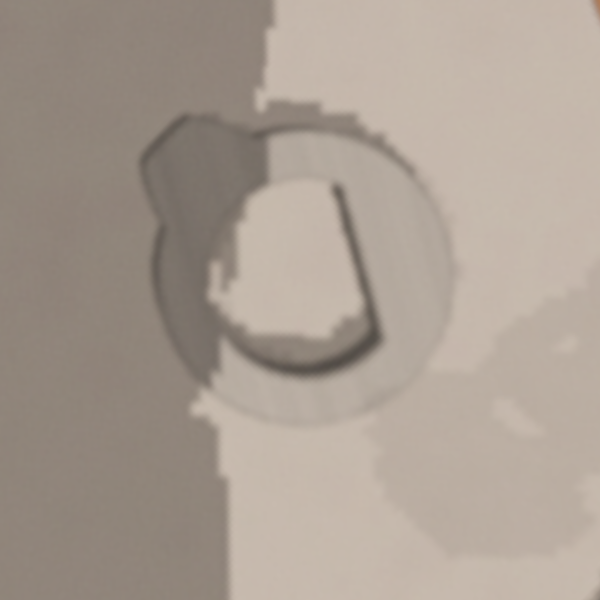

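Request:
send_rows --deltas '[[[0.4,-0.05,-4,0,0,0],[0.4,-0.05,-8,0,0,0],[0.4,-0.05,-10,0,0,0],[0.4,-0.05,-11,0,0,0],[0.4,-0.05,-11.4,0,0,0],[0.4,-0.05,-11.4,0,0,0]]]'

```text
clock: 5.55
tcp_pos: [0.6697, 0.0038, -0.0352]
orientation: [0.001, 0.923, 0.384, 0.001]
wrist_force: [0.0, -0.3, 0.4]
finger_gap: 0.0747
```

```bash
python3 - <<'E'
from h import *
s,c=shot('w3')
print(np.round(s['tcp_pos'],4),s['finger_gap'],s['wrist_force'],s['clock'])
E
```

```text
[ 0.6697  0.0038 -0.0352] 0.07472350231115663 [ 0.0137679  -0.26621307  0.38138478] 5.55
```

View pics/w3.png

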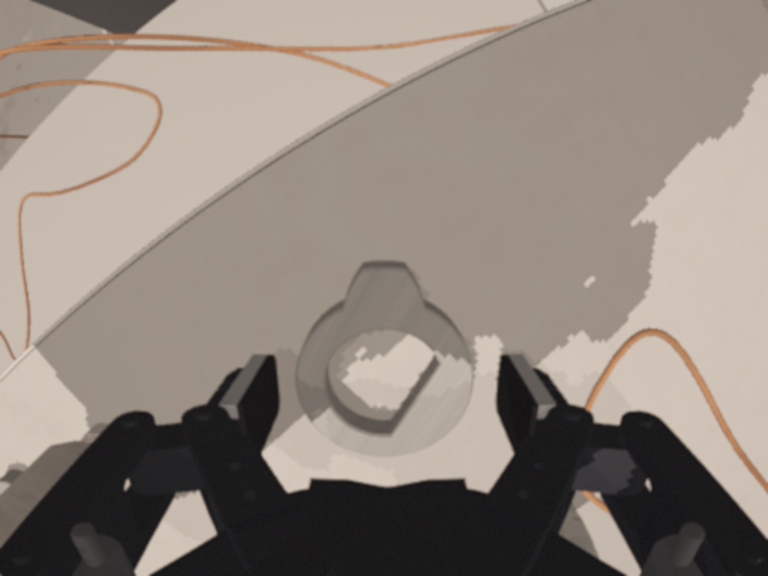

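Request:
send_rows --deltas '[[[0,0,0,0,0,0],[0,0,0,0,0,0],[0,0,0,0,0,0],[0,0,0,0,0,0],[0,0,0,0,0,0]]]' --jaw -1 --force 50

```text
clock: 6.1
tcp_pos: [0.6697, 0.0038, -0.0344]
orientation: [0.001, 0.923, 0.384, 0.002]
wrist_force: [-1.3, 0.1, 6.7]
finger_gap: 0.0568
```

```bash
cat >> h.py <<'E'
def tips(c,lim=0.0):
    s2=dict(orientation=[1,0,0,0],tcp_pos=[0,0,0]); P=wcloud(s2,c);zz=c['z_map']; return P
def toolview(c,w,h,res=.0002):
    # tool-frame rectified plane z_tool=h : rows from +x down to -x, cols from -y to +y
    s2=dict(orientation=[1,0,0,0],tcp_pos=[0,0,0])
    X,Y=np.meshgrid(np.arange(w,-w,-res),np.arange(-w,w,res),indexing='ij')
    uv=wproj(s2,c,np.stack([X,Y,np.full_like(X,h)],-1)).astype(np.float32)
    return cv2.remap(c['img'],uv[...,0],uv[...,1],cv2.INTER_CUBIC)
E
python3 - <<'E'
from h import *
s,c=shot('w4')
print(np.round(s['tcp_pos'],4),s['finger_gap'],s['wrist_force'],s['clock'])
P=tips(c); 
cv2.imwrite('pics/tv4.png',toolview(c,.06,-(0.012-s['tcp_pos'][2]))[...,::-1])
# plane heights near cam top
m=(np.abs(P[...,0])<.05)&(np.abs(P[...,1])<.028)&(c['z_map']>0.1); print(np.histogram(P[...,2][m],bins=np.arange(-.06,-.02,.002)))
E
```

```text
[ 0.6697  0.0038 -0.0344] 0.056787651847424764 [-1.3152457   0.10061212  6.7219882 ] 6.1
(array([  33,   33,   42,   31,   30,   33, 2212, 4720,  280,  234,  228,
        216, 3490, 6257,   21,    0,    0,    0,    0]), array([-0.06 , -0.058, -0.056, -0.054, -0.052, -0.05 , -0.048, -0.046,
       -0.044, -0.042, -0.04 , -0.038, -0.036, -0.034, -0.032, -0.03 ,
       -0.028, -0.026, -0.024, -0.022]))
```

View pics/tv4.png

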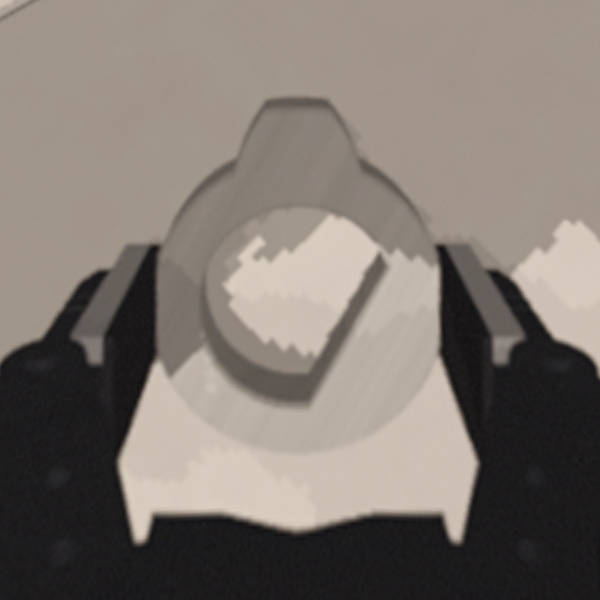

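Request:
send_rows --deltas '[[[0,0,3,0,0,0],[0,0,7,0,0,0],[0,0,11,0,0,8.5],[-1,-2,15,0,0,17],[-2,-4,15,0,0,25.5],[-3.4,-7,15,0,0,34],[-3.4,-10.9,15,0,0,42.5],[-3.4,-10.9,15,0,0,51],[-3.4,-10.9,15,0,0,59.5],[-3.4,-10.9,15,0,0,68],[-3.4,-10.9,15,0,0,76.5],[-3.4,-10.9,15,0,0,85]]]'

```text
clock: 7.35
tcp_pos: [0.6342, -0.1052, 0.1138]
orientation: [0.001, 0.418, 0.908, 0.0]
wrist_force: [-0.1, -0.0, -2.1]
finger_gap: 0.0563
```

Request:
send_rows --deltas '[[[0,0,0,0,0,8.5],[0,0,0,0,0,17],[0,0,0,0,0,25.5],[0,0,0,0,0,34],[0,0,0,0,0,42.2],[0,0,0,0,0,42.2],[0,0,0,0,0,42.2]]]'

```text
clock: 8.05
tcp_pos: [0.6342, -0.1051, 0.1135]
orientation: [0.0, 0.068, 0.998, -0.0]
wrist_force: [-0.3, -0.8, -0.4]
finger_gap: 0.0562
```

```bash
python3 - <<'E'
from h import *
s,c=shot('w5')
print(np.round(s['tcp_pos'],4),s['finger_gap'],s['wrist_force'],s['clock'],np.round(s['joint_pos'],3),np.round(s['orientation'],4))
print(Rot.from_quat(np.roll(s['orientation'],-1)).as_matrix()[:,0])
P=tips(c)
cv2.imwrite('pics/tv5.png',toolview(c,.06,-.047)[...,::-1])
W=wcloud(s,c)
x,y=.555,-.095
for z in (.036,.046,.08):
    cv2.imwrite('pics/v5_%d.png'%(z*1000),cv2.resize(topdown(s,c,x-.05,x+.05,y-.05,y+.05,z,.0002)[...,::-1],(500,500)))
m=(np.hypot(W[...,0]-x,W[...,1]-y)<.04)
print(np.histogram(W[...,2][m],bins=np.arange(-.002,.09,.004)))
for a,b in ((.077,.085),(.043,.049),(.033,.039)):
    q=W[m&(W[...,2]>a)&(W[...,2]<b)]; print(a,len(q),q.mean(0),q.min(0),q.max(0))
E
python3 -c "
import cv2,numpy as np
a=[cv2.imread('pics/v5_%d.png'%k) for k in (36,46,80)]
cv2.imwrite('pics/v5.png',np.hstack([cv2.resize(a[1],(390,390)),cv2.resize(a[2],(390,390))]))"
```

```text
[ 0.6342 -0.1051  0.1135] 0.056227590638081824 [-0.32693787 -0.76733345 -0.36607514] 8.05 [-0.289  0.476  0.087  1.182  0.    -0.153] [ 4.000e-04  6.790e-02  9.977e-01 -0.000e+00]
[-9.90785374e-01  1.35439031e-01 -7.82454161e-04]
(array([ 103,   67, 1844,   44,    0,   36,  137,  631,  110, 1309,    2,
        712,  122,    1,    0,    1,    0,    0,    0,   99,  305,    0]), array([-0.002,  0.002,  0.006,  0.01 ,  0.014,  0.018,  0.022,  0.026,
        0.03 ,  0.034,  0.038,  0.042,  0.046,  0.05 ,  0.054,  0.058,
        0.062,  0.066,  0.07 ,  0.074,  0.078,  0.082,  0.086]))
0.077 368 [ 0.55994914 -0.08909623  0.078984  ] [ 0.55096262 -0.09700033  0.07700691] [ 0.56731073 -0.07872065  0.08122442]
0.043 802 [ 0.55498418 -0.0904109   0.04511006] [ 0.53983079 -0.10545998  0.04300958] [ 0.57547743 -0.0722254   0.04760921]
0.033 1342 [ 0.55912067 -0.08642096  0.03540251] [ 0.5329245  -0.11241877  0.0330616 ] [ 0.58202394 -0.063396    0.03779559]
```

View pics/w5.png

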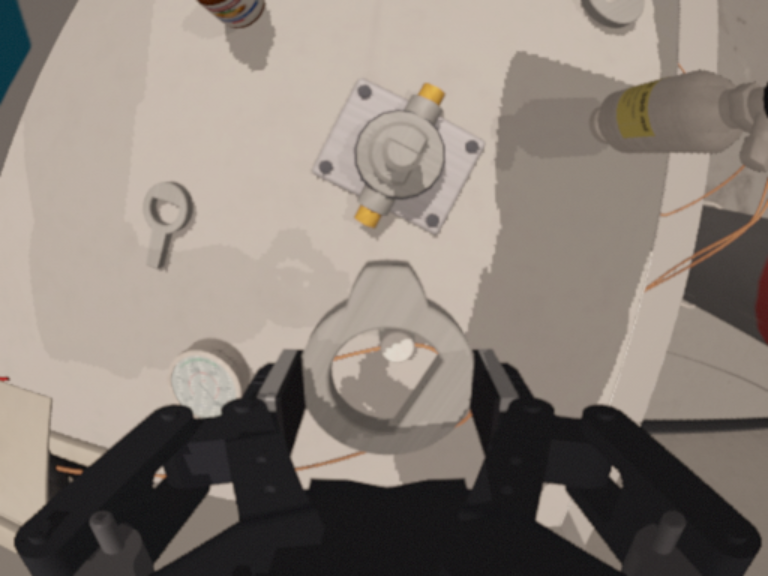

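View pics/v5.png

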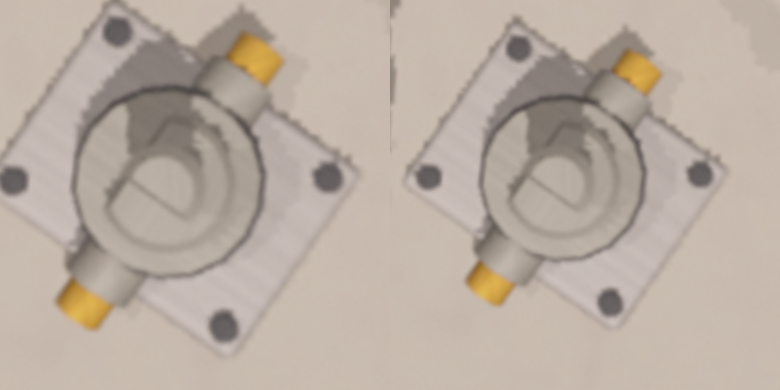

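View pics/tv5.png

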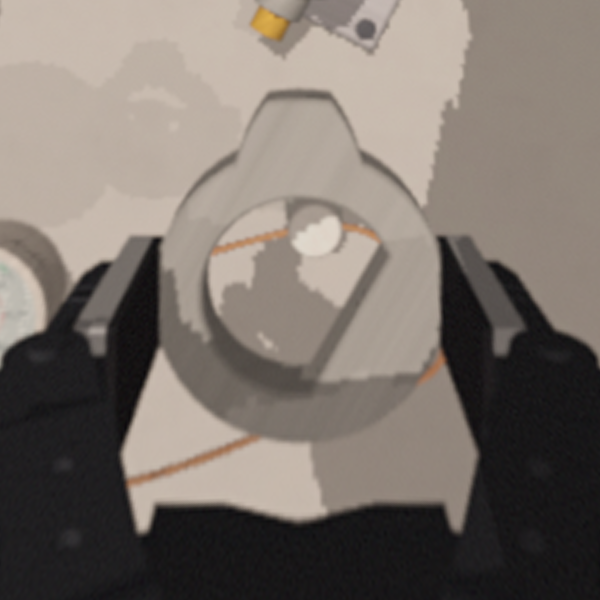

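```bash
cat >> h.py <<'E'
def ray(s,c,u,v,z):
    f,cx,cy=K(c); a,b=u-cx,v-cy; r=np.hypot(a,b)+1e-9; th=r/f
    d=np.array([a/r*np.sin(th),b/r*np.sin(th),np.cos(th)]); T=Tw(s,c); d=T[:3,:3]@d; o=T[:3,3]; return o+d*(z-o[2])/d[2]
E
python3 - <<'E'
from h import *
s,c=pickle.load(open('w5.pkl','rb'))
g=cv2.cvtColor(c['img'],cv2.COLOR_RGB2GRAY).astype(float)
H=[]
for u,v in [(365,92),(472,147),(433,220),(326,167)]:
    u,v=u/1.5,v/1.5; U,V=int(round(u)),int(round(v)); w=g[V-5:V+6,U-5:U+6]; k=np.clip(np.median(w)-20-w,0,None); yy,xx=np.mgrid[V-5:V+6,U-5:U+6]
    p=ray(s,c,(k*xx).sum()/k.sum(),(k*yy).sum()/k.sum(),.008); H.append(p); print(p.round(4))
H=np.array(H)[:,:2]; print('centre',H.mean(0)); 
for i in range(4):
    d=H[(i+1)%4]-H[i]; print(np.hypot(*d).round(4),np.degrees(np.arctan2(d[1],d[0])).round(1))
W=wcloud(s,c)
m=(np.abs(W[...,2]-.0355)<.0025)&(np.hypot(W[...,0]-.557,W[...,1]-.088*-1-.176)<.035)
q=W[m][:,:2]; hull=cv2.convexHull(q.astype(np.float32)); print('shoulder',cv2.minEnclosingCircle(hull))
m=(np.abs(W[...,2]-.0455)<.0025)&(np.hypot(W[...,0]-.557,W[...,1]+.088)<.03); q=W[m][:,:2]; print('low',cv2.minEnclosingCircle(q.astype(np.float32)))
m=(np.abs(W[...,2]-.079)<.003)&(np.hypot(W[...,0]-.557,W[...,1]+.088)<.03); q=W[m][:,:2]; print('top',cv2.minEnclosingCircle(q.astype(np.float32)))
# cam top plane in tool
P=tips(c); m=(np.abs(P[...,0])<.028)&(np.abs(P[...,1])<.024)&(c['z_map']>.1)&(P[...,2]<-.03); print(np.histogram(P[...,2][m],bins=np.arange(-.056,-.03,.001)))
cv2.imwrite('pics/v8.png',topdown(s,c,.507,.607,-.138,-.038,.036,.0002)[...,::-1])
E
```

```text
[ 0.5149 -0.1033  0.008 ]
[ 0.5578 -0.041   0.008 ]
[ 0.6021 -0.0718  0.008 ]
[ 0.5588 -0.1343  0.008 ]
centre [ 0.55839224 -0.08761777]
0.0757 55.4
0.054 -34.8
0.0761 -124.7
0.0538 144.8
shoulder ((0.5680712461471558, 0.0564664751291275), 0.0012602945789694786)
low ((0.5577385425567627, -0.0877932533621788), 0.018308604136109352)
top ((0.5581231117248535, -0.08776822686195374), 0.009915203787386417)
(array([   0,    0,    0,    0,    0,    0,    0,    0,   49, 1331, 2910,
        692,  123,  109,   85,  100,  101,  106,   88,   88,   66,   14,
          0,    0,    0]), array([-0.056, -0.055, -0.054, -0.053, -0.052, -0.051, -0.05 , -0.049,
       -0.048, -0.047, -0.046, -0.045, -0.044, -0.043, -0.042, -0.041,
       -0.04 , -0.039, -0.038, -0.037, -0.036, -0.035, -0.034, -0.033,
       -0.032, -0.031]))
```

View pics/v8.png

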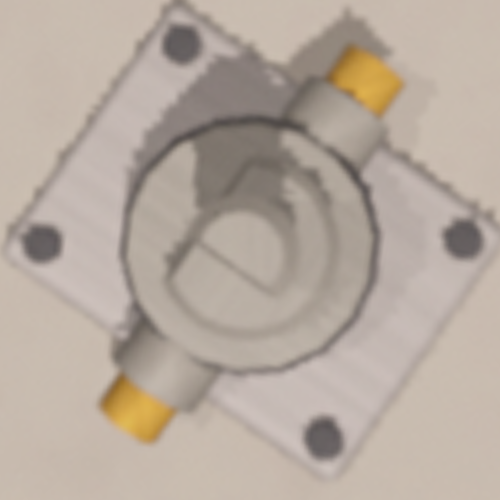

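```bash
python3 - <<'E'
from h import *
s,c=pickle.load(open('w5.pkl','rb'))
I=toolview(c,.05,-.0455,.0002); 
J=I.copy()
for cx,cy in ((250,250),):
    cv2.circle(J,(cx,cy),150,(255,0,0),1); cv2.circle(J,(cx,cy),99,(0,255,0),1)
    a=np.radians(120.4); n=np.array([np.sin(a),-np.cos(a)]); t=np.array([n[1],-n[0]]); p=np.array([cx,cy])+n*59
    cv2.line(J,tuple((p+t*80).astype(int)),tuple((p-t*80).astype(int)),(255,0,255),1)
cv2.imwrite('pics/tv5b.png',J[...,::-1])
E
```

```text
(no output)
```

View pics/tv5b.png

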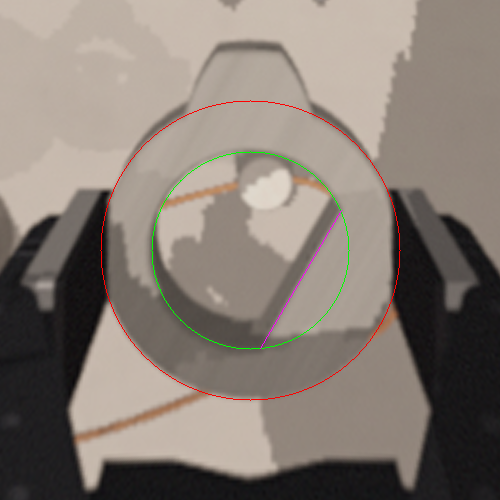

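Request:
send_rows --deltas '[[[-4,0.9,0,0,0,3.4],[-7.6,1.75,0,0,0,3.4],[-7.6,1.75,0,0,0,3.4],[-7.6,1.75,-3,0,0,3.4],[-7.6,1.75,-6,0,0,3.4],[-7.6,1.75,-6,0,0,3.4],[-7.6,1.75,-6,0,0,3.4]]]'

```text
clock: 8.8
tcp_pos: [0.558, -0.0876, 0.0532]
orientation: [-0.0, 0.037, 0.999, 0.0]
wrist_force: [1.1, 0.6, -0.9]
finger_gap: 0.0566
```

```bash
python3 - <<'E'
from h import *
s,c=shot('w6')
print(np.round(s['tcp_pos'],4),s['finger_gap'],s['wrist_force'],s['clock'])
d=Rot.from_quat(np.roll(s['orientation'],-1)).as_matrix()[:,0]; print(np.degrees(np.arctan2(d[1],d[0]))-120.4)
E
```

```text
[ 0.558  -0.0876  0.0532] 0.05656569935881067 [ 1.09768706  0.6325935  -0.87745112] 8.8
55.348270044473054
```

View pics/w6.png

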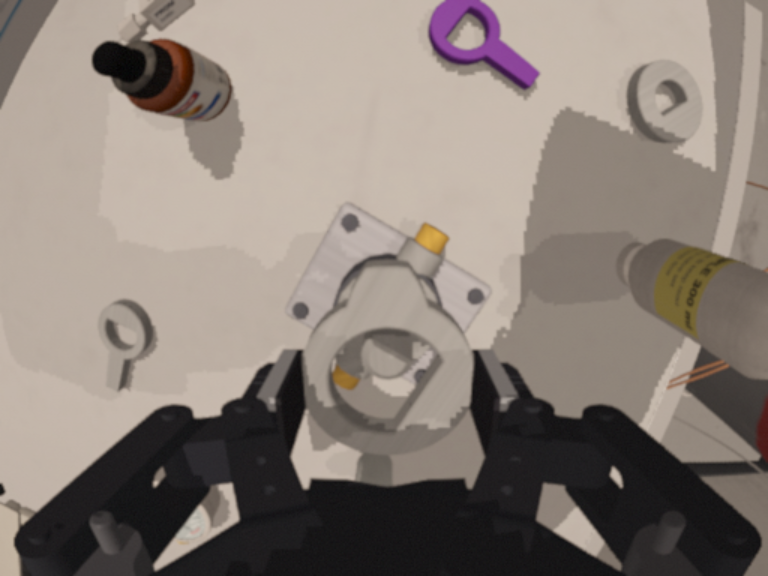

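Request:
send_rows --deltas '[[[0.02,0,-1.5,0,0,0],[0.02,0,-3,0,0,0],[0.02,0,-3.7,0,0,0],[0.02,0,-4.0,0,0,0],[0.02,0,-4.3,0,0,0],[0.02,0,-4.3,0,0,0]]]'

```text
clock: 9.45
tcp_pos: [0.5587, -0.0877, 0.0104]
orientation: [0.0, 0.037, 0.999, -0.0]
wrist_force: [0.3, 0.2, -0.6]
finger_gap: 0.0568
```

Request:
send_rows --deltas '[[[0,0,-0.3,0,0,0],[0,0,-0.6,0,0,0],[0,0,-0.75,0,0,0],[0,0,-0.75,0,0,0]]]'

```text
clock: 9.85
tcp_pos: [0.5579, -0.0875, 0.0022]
orientation: [-0.0, 0.037, 0.999, 0.0]
wrist_force: [-0.1, -0.1, -1.4]
finger_gap: 0.0565
```

Request:
send_rows --deltas '[[[0,0,0,0,0,0],[0,0,0,0,0,0],[0,0,0,0,0,0],[0,0,2,0,0,0],[0,0,5,0,0,0],[0,0,9,0,0,0],[-2,2,14,0,0,0],[-4,5,19,0,0,0],[-4,5,19,0,0,0],[-4,5,19,0,0,0]]]' --jaw 0.75

```text
clock: 10.85
tcp_pos: [0.5194, -0.0369, 0.1961]
orientation: [0.003, 0.036, 0.999, -0.0]
wrist_force: [0.1, -0.2, -0.1]
finger_gap: 0.0746
```

```bash
python3 - <<'E'
from h import *
s,c=shot('w7')
print(np.round(s['tcp_pos'],4),s['finger_gap'],s['wrist_force'],s['clock'])
W=wcloud(s,c)
m=(np.hypot(W[...,0]-.558,W[...,1]+.0877)<.03)&(W[...,2]>.038)&(W[...,2]<.06); q=W[m]; print(np.histogram(q[:,2],bins=np.arange(.04,.056,.001)))
I=topdown(s,c,.508,.608,-.138,-.038,.048,.0002).copy()
cv2.circle(I,(250,250),150,(255,0,0),1)
cv2.imwrite('pics/t7.png',np.hstack([I,topdown(s,c,.40,.50,.03,.13,.014,.0002)])[...,::-1][:,:1000][::1] if 0 else cv2.resize(np.hstack([I,topdown(s,c,.40,.50,.03,.13,.014,.0002)]),(800,400))[...,::-1])
E
```

```text
[ 0.5194 -0.0369  0.1961] 0.07458291809323031 [ 0.12272947 -0.1973696  -0.13821717] 10.85
(array([  3,   5,  23,  55, 106, 183, 331, 579, 205,  19,   8,   3,   7,
         4,   5]), array([0.04 , 0.041, 0.042, 0.043, 0.044, 0.045, 0.046, 0.047, 0.048,
       0.049, 0.05 , 0.051, 0.052, 0.053, 0.054, 0.055]))
```

View pics/t7.png

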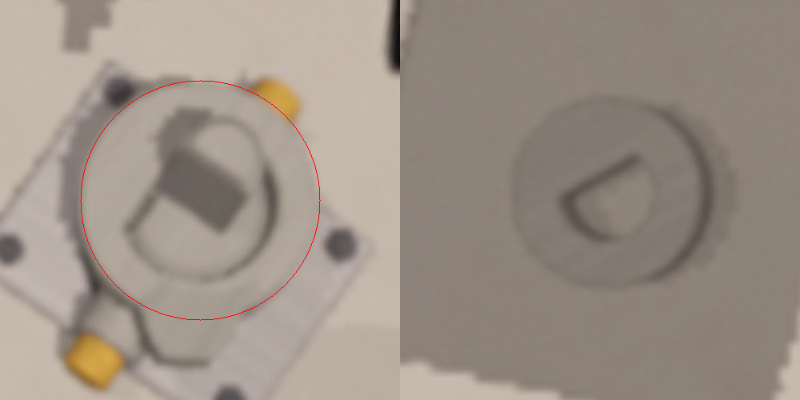

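View pics/w7.png

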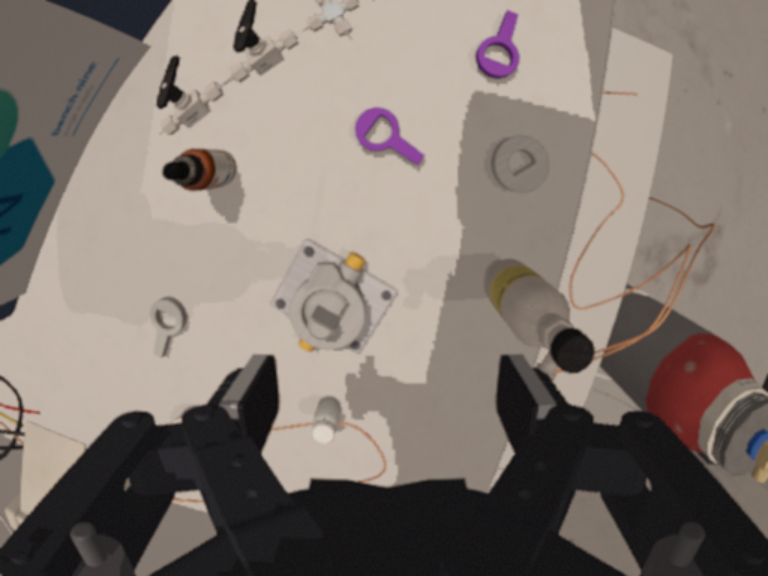

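Request:
send_rows --deltas '[[[-3,4,0,0,0,0],[-6,8,0,0,0,0],[-6.75,11.45,-2,0,0,0],[-6.75,11.45,-6,0,0,0],[-6.75,11.45,-10,0,0,0],[-6.75,11.45,-11.6,0,0,0],[-6.75,11.45,-11.6,0,0,0]]]' --jaw 0.45

```text
clock: 11.6
tcp_pos: [0.4472, 0.0766, 0.0722]
orientation: [-0.004, 0.037, 0.999, -0.0]
wrist_force: [-0.3, 0.8, 0.2]
finger_gap: 0.0619
```

```bash
python3 - <<'E'
from h import *
s,c=shot('w8')
print(np.round(s['tcp_pos'],4),s['finger_gap'],s['wrist_force'],s['clock'])
d=Rot.from_quat(np.roll(s['orientation'],-1)).as_matrix()[:,0]; print(np.degrees(np.arctan2(d[1],d[0])))
P=tips(c); q=P[(c['z_map']>0)&(np.abs(P[...,1])>.025)&(np.abs(P[...,1])<.034)&(np.abs(P[...,0])<.02)&(P[...,2]<-.025)]; print('tip',q[:,2].max(),np.percentile(q[:,2],99))
cx,cy,yaw=.4517,.0775,29.2
I=topdown(s,c,cx-.03,cx+.03,cy-.03,cy+.03,.014,.0001).copy(); J=I.copy()
cv2.circle(J,(300,300),240,(255,0,0),1); cv2.circle(J,(300,300),118,(0,255,0),1)
a=np.radians(yaw); n=np.array([-np.sin(a),-np.cos(a)]); t=np.array([n[1],-n[0]]); p=np.array([300,300])+n*48
cv2.line(J,tuple((p+t*110).astype(int)),tuple((p-t*110).astype(int)),(255,0,255),1)
cv2.imwrite('pics/t8.png',J[...,::-1])
E
```

```text
[0.4472 0.0766 0.0722] 0.061912041832231736 [-0.31576803  0.77091755  0.20452535] 11.6
175.785704242612
tip -0.04048800339889261 -0.04365145034319103
```

View pics/t8.png

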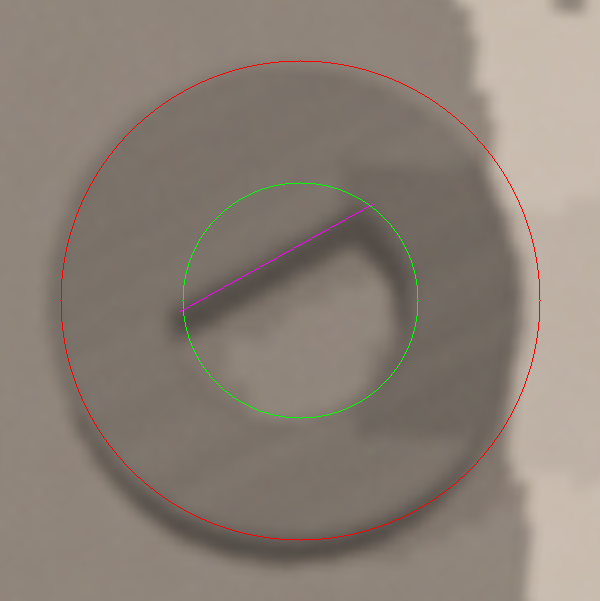

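View pics/w8.png

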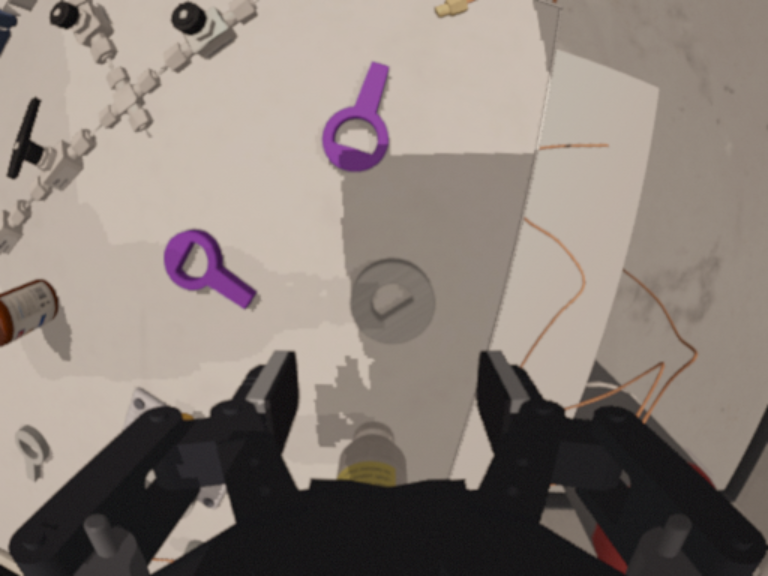

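Request:
send_rows --deltas '[[[0.2,0.15,-2,0,0,0],[0.2,0.15,-4,0,0,0],[0.2,0.15,-4,0,0,0],[0.2,0.15,-4,0,0,0]]]'

```text
clock: 12.05
tcp_pos: [0.4533, 0.0782, 0.0371]
orientation: [0.0, 0.037, 0.999, 0.0]
wrist_force: [0.8, -0.1, 0.8]
finger_gap: 0.0623
```

Request:
send_rows --deltas '[[[-0.15,0,-3,0,0,0],[-0.15,0,-5,0,0,0],[-0.15,0,-6.2,0,0,0],[-0.15,0,-6.6,0,0,0],[-0.15,0,-6.6,0,0,0],[-0.15,0,-6.6,0,0,0]]]'

```text
clock: 12.65
tcp_pos: [0.4525, 0.0784, -0.0284]
orientation: [0.001, 0.037, 0.999, 0.0]
wrist_force: [0.2, 0.2, 0.5]
finger_gap: 0.0616
```

Request:
send_rows --deltas '[[[0,0,0,0,0,0],[0,0,0,0,0,0],[0,0,0,0,0,0],[0,0,0,0,0,0],[0,0,0,0,0,0]]]' --jaw -1 --force 50

```text
clock: 13.15
tcp_pos: [0.4524, 0.0786, -0.0279]
orientation: [0.001, 0.037, 0.999, 0.0]
wrist_force: [-1.6, 0.3, 9.2]
finger_gap: 0.0439
```

```bash
cat >> h.py <<'E'
def xyaw(s):
    d=Rot.from_quat(np.roll(s['orientation'],-1)).as_matrix()[:,0]; return np.degrees(np.arctan2(d[1],d[0]))
def inhand(c,h,R,rb,fl,ang,name,w=.03,cx=0,cy=0):
    I=toolview(c,w,h,.0001 if w<=.03 else .0002).copy(); k=10000 if w<=.03 else 5000
    o=np.array([w*k+cy*k,w*k-cx*k]); oi=tuple(np.round(o).astype(int)); cv2.circle(I,oi,int(R*k),(255,0,0),1); cv2.circle(I,oi,int(rb*k),(0,255,0),1)
    a=np.radians(ang); n=np.array([np.sin(a),-np.cos(a)]); t=np.array([n[1],-n[0]]); p=o+n*fl*k
    cv2.line(I,tuple((p+t*rb*k*.9).astype(int)),tuple((p-t*rb*k*.9).astype(int)),(255,0,255),1)
    cv2.imwrite(f'pics/{name}.png',I[...,::-1])
E
python3 - <<'E'
from h import *
s,c=shot('w9')
print(np.round(s['tcp_pos'],4),s['finger_gap'],s['wrist_force'],s['clock'],xyaw(s))
P=tips(c); m=(np.abs(P[...,0])<.022)&(np.abs(P[...,1])<.02)&(c['z_map']>.1)&(P[...,2]<-.03); print(np.histogram(P[...,2][m],bins=np.arange(-.056,-.03,.001)))
inhand(c,-(.014-s['tcp_pos'][2]),.024,.0118,.0048,xyaw(s)-29.5,'tv9')
E
```

```text
[ 0.4524  0.0786 -0.0279] 0.04393775813659165 [-1.59054254  0.31080076  9.1909449 ] 13.15 175.81462674785203
(array([   0,    0,    0,    0,    0,    0,    0,    0,    0,    0,    0,
          0,    7,  471, 2489, 1250,  125,   61,   58,   53,   55,   57,
         60,   52,   42]), array([-0.056, -0.055, -0.054, -0.053, -0.052, -0.051, -0.05 , -0.049,
       -0.048, -0.047, -0.046, -0.045, -0.044, -0.043, -0.042, -0.041,
       -0.04 , -0.039, -0.038, -0.037, -0.036, -0.035, -0.034, -0.033,
       -0.032, -0.031]))
```

View pics/tv9.png

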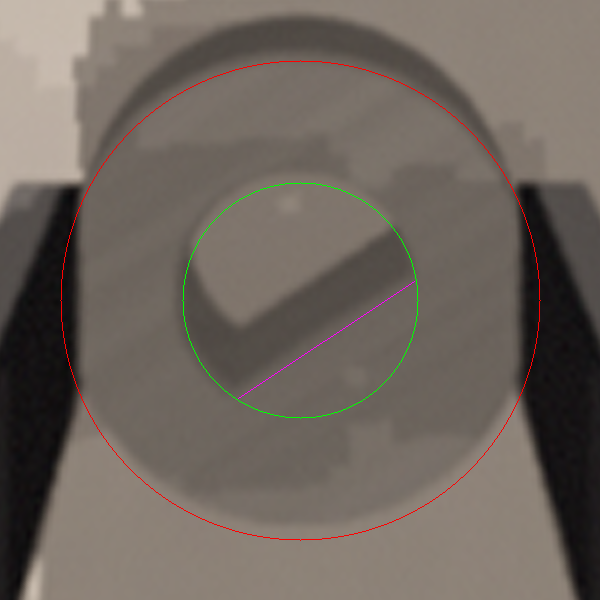

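Request:
send_rows --deltas '[[[0,0,4,0,0,0],[0,0,9,0,0,0],[0,-3,13,0,0,8.5],[0,-7,16,0,0,17],[0,-11,16,0,0,25.5],[0,-15,16,0,0,34],[3,-16.5,16,0,0,42.5],[7,-16.5,16,0,0,51],[10.5,-16.5,16,0,0,59.5],[10.5,-16.5,16,0,0,68],[10.5,-16.5,16,0,0,76.5],[10.5,-16.5,16,0,0,85]]]'

```text
clock: 14.4
tcp_pos: [0.5564, -0.0865, 0.1305]
orientation: [-0.0, -0.64, 0.769, 0.0]
wrist_force: [0.3, -0.1, -0.0]
finger_gap: 0.044
```

Request:
send_rows --deltas '[[[0,0,-2,0,0,8.5],[0,0,-4,0,0,17],[0,0,-6,0,0,25.5],[0,0,-6,0,0,30.7],[0,0,-6,0,0,30.7],[0,0,-6,0,0,30.7]]]'

```text
clock: 15.0
tcp_pos: [0.5566, -0.0867, 0.0711]
orientation: [-0.0, 0.818, -0.575, 0.0]
wrist_force: [0.8, -0.0, -1.4]
finger_gap: 0.044
```

```bash
python3 - <<'E'
from h import *
s,c=shot('w10')
print(np.round(s['tcp_pos'],4),s['finger_gap'],s['wrist_force'],s['clock'],xyaw(s), np.round(s['orientation'],4))
inhand(c,-.0415,.024,.0118,.0048,146.3,'tv10',cx=.001)
E
```

```text
[ 0.5566 -0.0867  0.0711] 0.044004668594090274 [ 0.82046788 -0.02117537 -1.42502672] 15.0 -70.25661768297151 [-1.000e-04  8.179e-01 -5.754e-01  4.000e-04]
```

View pics/tv10.png

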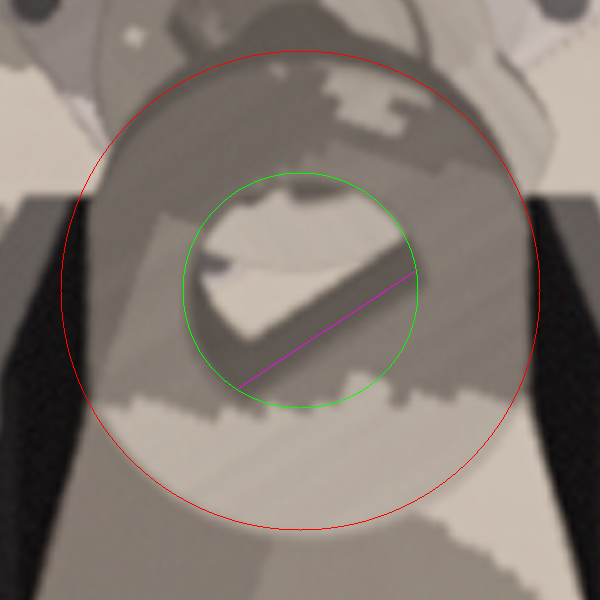

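View pics/w10.png

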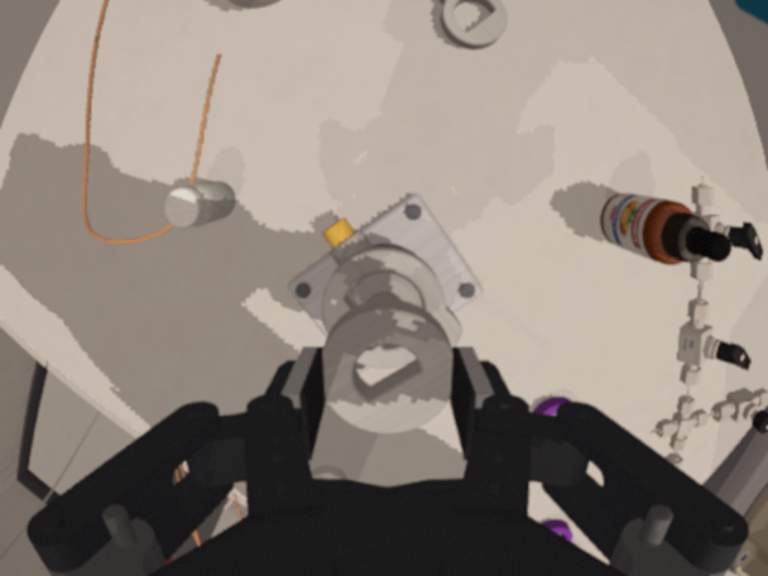

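Request:
send_rows --deltas '[[[0,0,0,0,0,1.8],[0,0,0,0,0,1.8],[0,0,0,0,0,1.8]]]'

```text
clock: 15.35
tcp_pos: [0.5566, -0.0867, 0.071]
orientation: [-0.0, 0.827, -0.562, 0.0]
wrist_force: [-0.4, 0.7, -0.2]
finger_gap: 0.0438
```

```bash
python3 - <<'E'
from h import *
s,c=shot('w11')
print(np.round(s['tcp_pos'],4),s['finger_gap'],s['wrist_force'],s['clock'],xyaw(s), np.round(s['orientation'],4))
P=tips(c); m=(np.abs(P[...,0])<.022)&(np.abs(P[...,1])<.02)&(c['z_map']>.1)&(P[...,2]<-.03); print(np.histogram(P[...,2][m],bins=np.arange(-.056,-.03,.001)))
q=P[m&(P[...,2]<-.0395)]; A=np.c_[q[:,:2],np.ones(len(q))]; print(np.linalg.lstsq(A,q[:,2],rcond=None)[0])
inhand(c,-.0415,.024,.0118,.0048,146.3,'tv11',cx=.001,cy=.001)
E
```

```text
[ 0.5566 -0.0867  0.071 ] 0.043821474409060174 [-0.36303072  0.74094955 -0.16696438] 15.35 -68.4156506148341 [-1.000e-04  8.270e-01 -5.622e-01  5.000e-04]
(array([   0,    0,    0,    0,    0,    0,    0,    0,    0,    0,    0,
          0,    3,  261, 2152, 1745,  195,   67,   67,   52,   69,   61,
         57,   58,   48]), array([-0.056, -0.055, -0.054, -0.053, -0.052, -0.051, -0.05 , -0.049,
       -0.048, -0.047, -0.046, -0.045, -0.044, -0.043, -0.042, -0.041,
       -0.04 , -0.039, -0.038, -0.037, -0.036, -0.035, -0.034, -0.033,
       -0.032, -0.031]))
[-0.00218951 -0.00153    -0.04109259]
```

View pics/tv11.png

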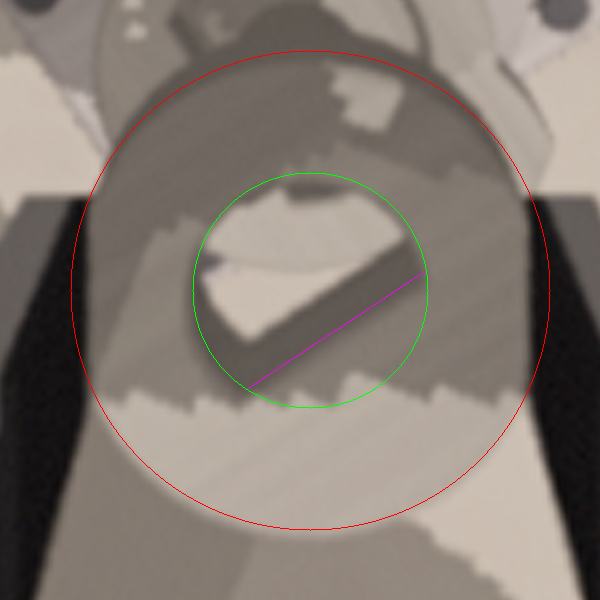

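Request:
send_rows --deltas '[[[0.2,-0.05,-0.7,0,0,0],[0.2,-0.05,-1.3,0,0,0],[0.2,-0.05,-1.3,0,0,0],[0.2,-0.05,-1.3,0,0,0]]]'

```text
clock: 15.8
tcp_pos: [0.5578, -0.0869, 0.0568]
orientation: [0.0, 0.827, -0.562, -0.001]
wrist_force: [0.7, 0.2, -0.9]
finger_gap: 0.0435
```

```bash
python3 - <<'E'
from h import *
s,c=shot('w12')
print(np.round(s['tcp_pos'],4),s['finger_gap'],s['wrist_force'],s['clock'],xyaw(s))
inhand(c,-.0411,.024,.0118,.0048,146.3,'tv12',cx=.0004,cy=.0008)
# shaft top outline, D R10(7 at bevel) flat 3 at z .08, expected
I=topdown(s,c,.5582-.03,.5582+.03,-.0877-.03,-.0877+.03,.08,.0001).copy()
cv2.circle(I,(300,300),70,(255,0,0),1); a=np.radians(145.2); n=np.array([-np.sin(a),-np.cos(a)]);t=np.array([n[1],-n[0]])
for f in (30,):
    p=np.array([300,300])+n*f; cv2.line(I,tuple((p+t*90).astype(int)),tuple((p-t*90).astype(int)),(255,0,255),1)
cv2.imwrite('pics/t12.png',I[...,::-1])
E
cd pics; python3 -c "
import cv2,numpy as np
cv2.imwrite('x12.png',cv2.resize(np.hstack([cv2.imread('tv12.png')[:600,:600],cv2.imread('t12.png')[:600,:600]]),(800,400)))"
```

```text
[ 0.5578 -0.0869  0.0568] 0.04351680826145603 [ 0.68682226  0.17237024 -0.88992024] 15.8 -68.340082014962
```

View pics/x12.png

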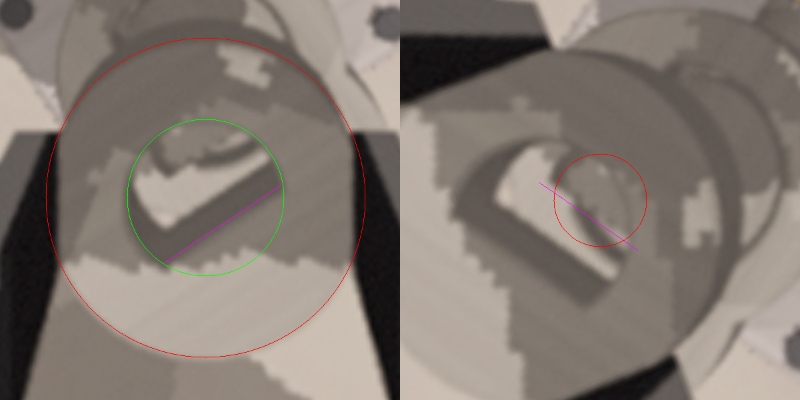

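Request:
send_rows --deltas '[[[0.1,0,0,0,0,0],[0.1,0,-0.5,0,0,0],[0.1,0,-0.9,0,0,0],[0.1,0,-1.2,0,0,0],[0.1,0,-1.2,0,0,0]]]'

```text
clock: 16.35
tcp_pos: [0.5586, -0.0869, 0.0447]
orientation: [0.0, 0.827, -0.562, -0.001]
wrist_force: [-0.6, -0.9, -0.7]
finger_gap: 0.044
```

Request:
send_rows --deltas '[[[0,0,-0.7,0,0,0],[0,0,-1.4,0,0,0],[0,0,-2.0,0,0,0],[0,0,-2.25,0,0,0],[0,0,-2.25,0,0,0]]]'

```text
clock: 16.85
tcp_pos: [0.5587, -0.0869, 0.0222]
orientation: [0.0, 0.827, -0.562, -0.001]
wrist_force: [0.7, 0.1, -0.7]
finger_gap: 0.0438
```

Request:
send_rows --deltas '[[[0,0,0,0,0,0],[0,0,0,0,0,0],[0,0,0.5,0,0,0],[0,0,3,0,0,0],[0,0,7,0,0,0],[0,0,11,0,0,0],[0,0,12,0,0,0],[0,0,12,0,0,0]]]' --jaw 0.45

```text
clock: 17.65
tcp_pos: [0.5611, -0.0876, 0.1458]
orientation: [-0.001, 0.827, -0.562, 0.003]
wrist_force: [-0.8, 0.7, -0.7]
finger_gap: 0.062
```

```bash
python3 - <<'E'
from h import *
s,c=shot('w13')
print(np.round(s['tcp_pos'],4),s['finger_gap'],s['wrist_force'],s['clock'],np.round(s['joint_pos'],3))
W=wcloud(s,c)
m=(np.hypot(W[...,0]-.558,W[...,1]+.0877)<.024)&(W[...,2]>.04)&(W[...,2]<.07); q=W[m]; print(np.histogram(q[:,2],bins=np.arange(.052,.07,.001)))
I=topdown(s,c,.508,.608,-.138,-.038,.062,.0002).copy(); cv2.circle(I,(250,250),120,(255,0,0),1)
J=topdown(s,c,.51,.63,-.30,-.18,.012,.00024)
cv2.imwrite('pics/t13.png',cv2.resize(np.hstack([I,J]),(800,400))[...,::-1])
E
```

```text
[ 0.5611 -0.0876  0.1458] 0.06199899008521284 [-0.80962705  0.66700504 -0.69318429] 17.65 [-0.296  0.313 -0.076  1.177 -0.    -2.245]
(array([  5,  11,   8,  14,  11,  10,  17,  63, 499, 802, 225,  16,   3,
         4,   7,   4,   7,   4]), array([0.052, 0.053, 0.054, 0.055, 0.056, 0.057, 0.058, 0.059, 0.06 ,
       0.061, 0.062, 0.063, 0.064, 0.065, 0.066, 0.067, 0.068, 0.069,
       0.07 ]))
```

View pics/t13.png

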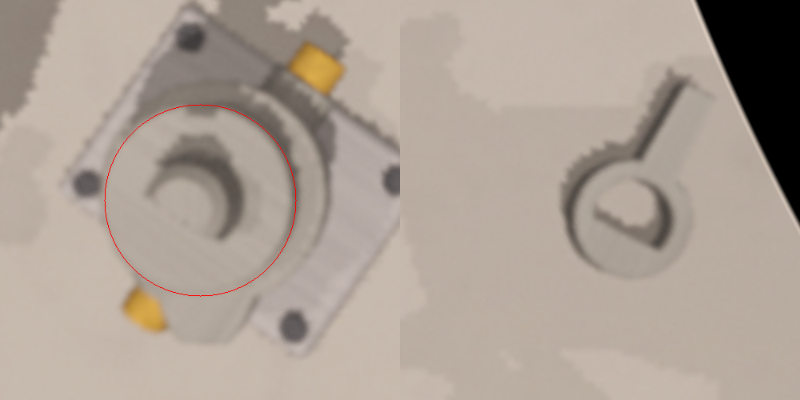

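View pics/w13.png

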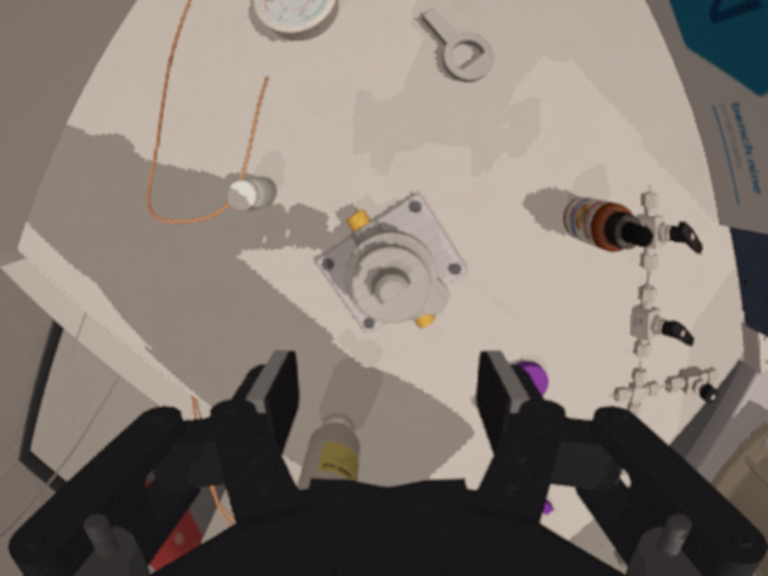

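Request:
send_rows --deltas '[[[0,-4,0,0,0,-8.5],[0,-8,0,0,0,-17],[0.3,-12,0,0,0,-25.5],[0.3,-16.2,0,0,0,-34],[0.3,-16.2,0,0,0,-42.5],[0.3,-16.2,-2,0,0,-51],[0.3,-16.2,-4,0,0,-59.5],[0.3,-16.2,-6,0,0,-68],[0.3,-16.2,-6,0,0,-76.5],[0.3,-16.2,-6,0,0,-85],[0.3,-16.2,-6,0,0,-93.5],[0.3,-16.2,-6,0,0,-102]]]' --jaw 0.3

```text
clock: 18.9
tcp_pos: [0.5606, -0.2481, 0.0802]
orientation: [-0.002, -0.081, 0.997, 0.001]
wrist_force: [-0.4, 0.1, -0.8]
finger_gap: 0.056
```

Request:
send_rows --deltas '[[[0,0,0,0,0,-8.5],[0,0,0,0,0,-17],[0,0,0,0,0,-25.5],[0,0,0,0,0,-34],[0,0,0,0,0,-37],[0,0,0,0,0,-37],[0,0,0,0,0,-37]]]'

```text
clock: 19.6
tcp_pos: [0.5612, -0.2485, 0.0813]
orientation: [-0.001, 0.236, 0.972, 0.0]
wrist_force: [-0.2, -0.1, 0.8]
finger_gap: 0.0554
```

```bash
python3 - <<'E'
from h import *
s,c=shot('w14')
print(np.round(s['tcp_pos'],4),s['finger_gap'],s['wrist_force'],s['clock'],xyaw(s),np.round(s['joint_pos'],3))
cx,cy,yaw=.5644,-.2498,153
I=topdown(s,c,cx-.05,cx+.05,cy-.05,cy+.05,.012,.00016667).copy()
cv2.circle(I,(300,300),108,(255,0,0),1); cv2.circle(I,(300,300),71,(0,255,0),1)
a=np.radians(yaw); n=np.array([-np.sin(a),-np.cos(a)]); t=np.array([n[1],-n[0]]); p=np.array([300,300])+n*28.8
cv2.line(I,tuple((p+t*70).astype(int)),tuple((p-t*70).astype(int)),(255,0,255),1)
cv2.line(I,(300,300),tuple((np.array([300,300])-n*264).astype(int)),(255,255,0),1)
cv2.imwrite('pics/t14.png',I[...,::-1])
E
```

```text
[ 0.5612 -0.2485  0.0813] 0.05541767256471712 [-0.15405985 -0.09182175  0.79258253] 19.6 152.7514149293522 [-0.548  0.443 -0.046  1.084  0.    -0.072]
```

View pics/t14.png

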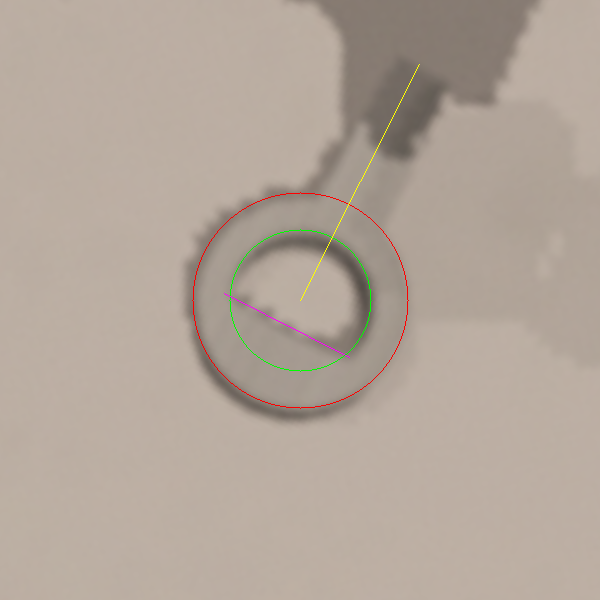

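View pics/w14.png

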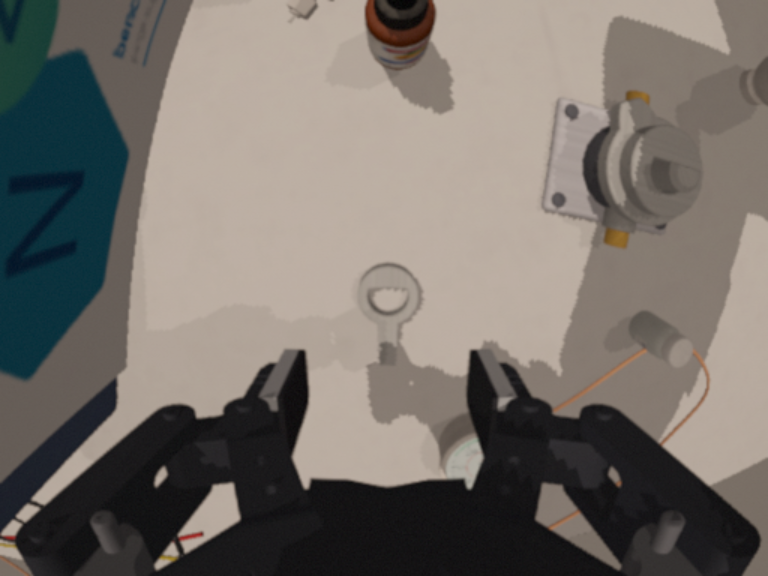

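```bash
python3 - <<'E'
from h import *
for n in ['w1','w2','w5','w8','w11','w13','w14']:
    s,c=pickle.load(open(n+'.pkl','rb')); P=tips(c); g=s['finger_gap']/2
    o=[]
    for sg in (1,-1):
        q=P[(c['z_map']>0)&(sg*P[...,1]>g-.001)&(sg*P[...,1]<g+.008)&(np.abs(P[...,0])<.012)&(P[...,2]<-.02)]; q=q[np.argsort(q[:,2])]; o.append(np.round([q[-5,2],q[-40,2]],4))
    print(n,s['finger_gap'],o)
E
```

```text
w1 0.08564481283501749 [array([-0.0492, -0.0509]), array([-0.0492, -0.0509])]
w2 0.07468872178299416 [array([-0.0453, -0.047 ]), array([-0.045 , -0.0475])]
w5 0.056227590638081824 [array([-0.044 , -0.0453]), array([-0.0441, -0.0451])]
w8 0.061912041832231736 [array([-0.0413, -0.0442]), array([-0.0414, -0.0441])]
w11 0.043821474409060174 [array([-0.0342, -0.0405]), array([-0.0404, -0.042 ])]
w13 0.06199899008521284 [array([-0.0414, -0.0441]), array([-0.0417, -0.0443])]
w14 0.05541767256471712 [array([-0.0405, -0.0433]), array([-0.0401, -0.0432])]
```

Request:
send_rows --deltas '[[[0.3,-0.15,-4,0,0,0],[0.3,-0.15,-7.5,0,0,0],[0.3,-0.15,-10,0,0,0],[0.3,-0.15,-11,0,0,0],[0.3,-0.15,-11.5,0,0,0],[0.3,-0.15,-11.5,0,0,0]]]'

```text
clock: 20.25
tcp_pos: [0.5654, -0.2507, -0.0319]
orientation: [0.0, 0.236, 0.972, 0.0]
wrist_force: [-0.2, 0.1, -0.5]
finger_gap: 0.0554
```

Request:
send_rows --deltas '[[[0,0,0,0,0,0],[0,0,0,0,0,0],[0,0,0,0,0,0],[0,0,0,0,0,0],[0,0,0,0,0,0]]]' --jaw -1 --force 50

```text
clock: 20.75
tcp_pos: [0.5666, -0.2514, -0.0301]
orientation: [0.002, 0.236, 0.972, -0.0]
wrist_force: [-0.8, 0.4, 7.2]
finger_gap: 0.0325
```

Request:
send_rows --deltas '[[[0,0,4,0,0,0],[0,0,9,0,0,0],[0,0,14,0,0,0],[0,0,16,0,0,0],[0,0,16,0,0,0]]]'

```text
clock: 21.25
tcp_pos: [0.5679, -0.2522, 0.1331]
orientation: [0.004, 0.236, 0.972, -0.001]
wrist_force: [0.2, 0.4, -0.6]
finger_gap: 0.0325
```

```bash
python3 - <<'E'
from h import *
s,c=shot('w15')
print(np.round(s['tcp_pos'],4),s['finger_gap'],s['wrist_force'],s['clock'],xyaw(s))
P=tips(c); m=(np.abs(P[...,0])<.016)&(np.abs(P[...,1])<.014)&(c['z_map']>.1)&(P[...,2]<-.02); h,b=np.histogram(P[...,2][m],bins=np.arange(-.056,-.02,.001)); print(h,b[h.argmax()])
q=P[m&(np.abs(P[...,2]-b[h.argmax()])<.003)]; A=np.c_[q[:,:2],np.ones(len(q))]; f=np.linalg.lstsq(A,q[:,2],rcond=None)[0]; print(f)
inhand(c,f[2],.018,.0118,.0048,0,'tv15')
E
```

```text
[ 0.5679 -0.2522  0.1331] 0.03250210444385307 [ 0.23304263  0.41593051 -0.62129683] 21.25 152.67626868925785
[   0    0    0    0    0    0    0    0    0    0    0    0    4  226
 1009  474   73   53   52   55   43   41   42   46   32   17    1    0
    0    0    0    0    0    0    0] -0.04199999999999999
[-9.87702526e-03  1.34291669e-05 -4.12755447e-02]
```

View pics/tv15.png

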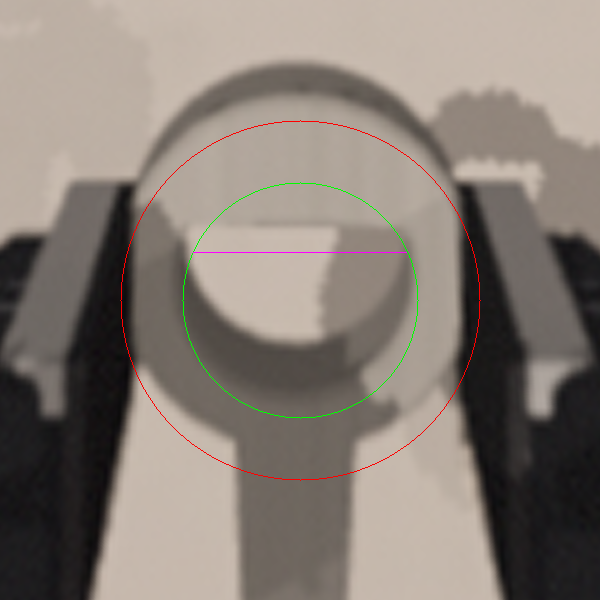

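View pics/w15.png

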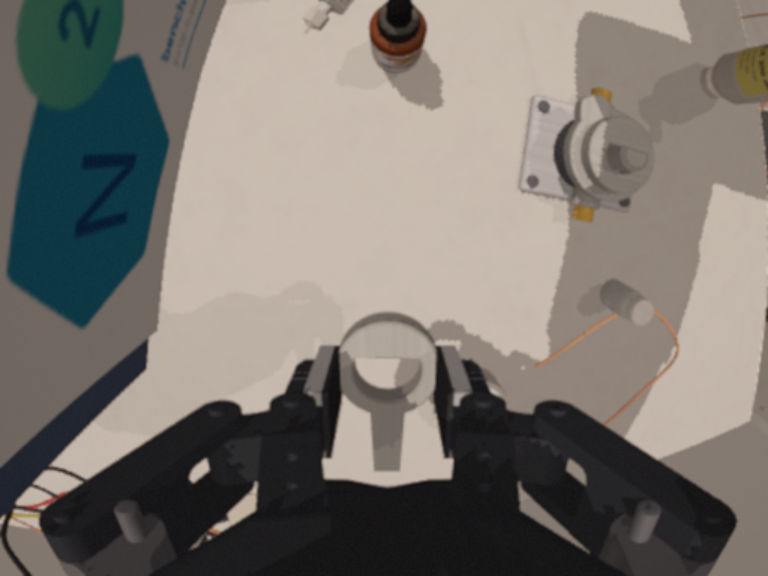

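Request:
send_rows --deltas '[[[-0.2,4,0,0,0,-3],[-0.4,8,0,0,0,-7.5],[-0.6,12,0,0,0,-7.5],[-0.75,16.3,0,0,0,-7.5],[-0.75,16.3,-2,0,0,-7.5],[-0.75,16.3,-5,0,0,-7.5],[-0.75,16.3,-6.8,0,0,-7.5],[-0.75,16.3,-6.8,0,0,-7.5],[-0.75,16.3,-6.8,0,0,-7.5]]]'

```text
clock: 22.2
tcp_pos: [0.5564, -0.0872, 0.0586]
orientation: [-0.002, 0.299, 0.954, 0.0]
wrist_force: [-0.1, -0.2, -0.1]
finger_gap: 0.0323
```

```bash
python3 - <<'E'
from h import *
s,c=shot('w16')
print(np.round(s['tcp_pos'],4),s['finger_gap'],s['wrist_force'],s['clock'],xyaw(s))
inhand(c,-.0413,.018,.0118,.0048,0,'tv16',cx=.0026)
I=topdown(s,c,.5582-.03,.5582+.03,-.0877-.03,-.0877+.03,.08,.0001).copy()
cv2.circle(I,(300,300),70,(255,0,0),1); a=np.radians(145.2); n=np.array([-np.sin(a),-np.cos(a)]);t=np.array([n[1],-n[0]])
p=np.array([300,300])+n*30; cv2.line(I,tuple((p+t*90).astype(int)),tuple((p-t*90).astype(int)),(255,0,255),1)
cv2.imwrite('pics/x16.png',cv2.resize(np.hstack([cv2.imread('pics/tv16.png')[:600,:600],I[:600,:600,::-1]]),(800,400)))
E
```

```text
[ 0.5564 -0.0872  0.0586] 0.032296502701370876 [-0.11253074 -0.21017309 -0.13995163] 22.2 145.16768479733432
```

View pics/x16.png

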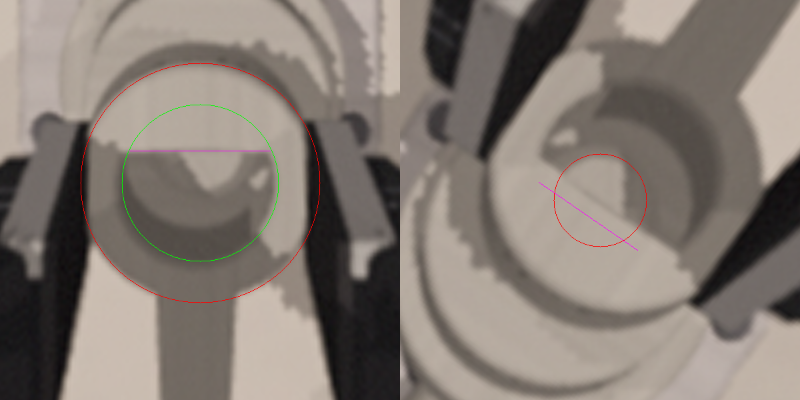

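Request:
send_rows --deltas '[[[0,0,0,0,0,0],[0,0,0,0,0,0]]]'

```text
clock: 22.45
tcp_pos: [0.5585, -0.088, 0.061]
orientation: [0.001, 0.299, 0.954, 0.0]
wrist_force: [0.4, -0.3, -0.8]
finger_gap: 0.0326
```

Request:
send_rows --deltas '[[[0.1,-0.1,0,0,0,0],[0.1,-0.1,0,0,0,0],[0.1,-0.1,0,0,0,0],[0.1,-0.1,0,0,0,0]]]'

```text
clock: 22.85
tcp_pos: [0.5587, -0.0886, 0.06]
orientation: [0.0, 0.299, 0.954, 0.0]
wrist_force: [0.7, -0.5, 0.2]
finger_gap: 0.0323
```

Request:
send_rows --deltas '[[[0.15,-0.05,0,0,0,0],[0.15,-0.05,-0.5,0,0,0],[0.15,-0.05,-0.8,0,0,0],[0.15,-0.05,-0.8,0,0,0]]]'

```text
clock: 23.25
tcp_pos: [0.5596, -0.0888, 0.0511]
orientation: [-0.001, 0.299, 0.954, 0.0]
wrist_force: [-0.3, 0.4, -0.7]
finger_gap: 0.0325
```

```bash
python3 - <<'E'
from h import *
s,c=shot('w17')
print(np.round(s['tcp_pos'],4),s['finger_gap'],s['wrist_force'],s['clock'],xyaw(s))
x=np.array([np.cos(np.radians(xyaw(s))),np.sin(np.radians(xyaw(s)))]); print('centre',s['tcp_pos'][:2]+.0026*x,'underside',s['tcp_pos'][2]+.0293)
inhand(c,-.0413,.018,.0118,.0048,0,'tv17',cx=.0026)
I=topdown(s,c,.5582-.03,.5582+.03,-.0877-.03,-.0877+.03,.08,.0001).copy()
cv2.circle(I,(300,300),70,(255,0,0),1); a=np.radians(145.2); n=np.array([-np.sin(a),-np.cos(a)]);t=np.array([n[1],-n[0]])
p=np.array([300,300])+n*30; cv2.line(I,tuple((p+t*90).astype(int)),tuple((p-t*90).astype(int)),(255,0,255),1)
cv2.imwrite('pics/x17.png',cv2.resize(np.hstack([cv2.imread('pics/tv17.png')[:600,:600],I[:600,:600,::-1]]),(800,400)))
E
```

```text
[ 0.5596 -0.0888  0.0511] 0.032472566884393345 [-0.34834032  0.37714716 -0.69885579] 23.25 145.16895470927034
centre [ 0.55742049 -0.08735126] underside 0.08036053402501667
```

View pics/x17.png

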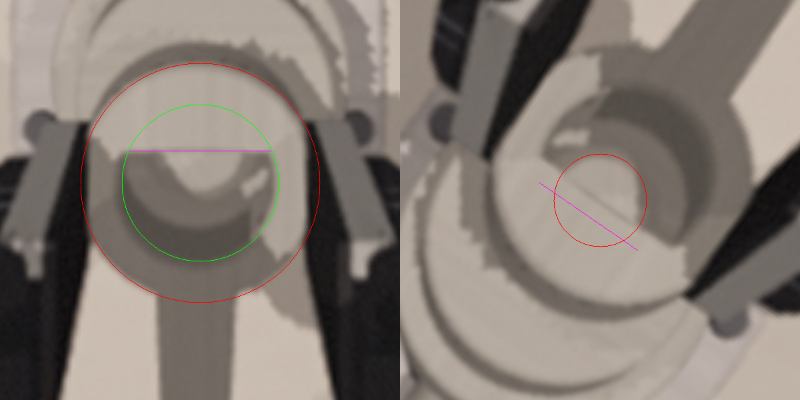

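Request:
send_rows --deltas '[[[0.08,-0.03,-0.2,0,0,0],[0.08,-0.03,-0.5,0,0,0],[0.08,-0.03,-0.8,0,0,0],[0.08,-0.03,-0.8,0,0,0]]]'

```text
clock: 23.7
tcp_pos: [0.5606, -0.0892, 0.0434]
orientation: [-0.0, 0.299, 0.954, 0.0]
wrist_force: [0.5, 0.8, -0.5]
finger_gap: 0.0324
```

Engaged without force (underside ≈ 73 mm). Continue down.

Request:
send_rows --deltas '[[[0,0,-0.4,0,0,0],[0,0,-0.8,0,0,0],[0,0,-1.0,0,0,0],[0,0,-1.0,0,0,0]]]'

```text
clock: 24.1
tcp_pos: [0.5606, -0.0892, 0.0334]
orientation: [-0.0, 0.299, 0.954, 0.0]
wrist_force: [-0.3, -0.2, -1.2]
finger_gap: 0.0324
```

Request:
send_rows --deltas '[[[0,0,0,0,0,0],[0,0,0,0,0,0],[0,0,0,0,0,0],[0,0,0.5,0,0,0],[0,0,3,0,0,0],[0,0,7,0,0,0],[2,-2,11,0,0,0],[4,-3,14,0,0,0],[4,-3,14,0,0,0],[4,-3,14,0,0,0]]]' --jaw 0.3

```text
clock: 25.1
tcp_pos: [0.6016, -0.1197, 0.1746]
orientation: [0.001, 0.299, 0.954, 0.0]
wrist_force: [-0.5, 0.4, -0.9]
finger_gap: 0.0555
```

```bash
python3 - <<'E'
from h import *
s,c=shot('w18')
print(np.round(s['tcp_pos'],4),s['finger_gap'],s['wrist_force'],s['clock'])
W=wcloud(s,c)
m=(np.hypot(W[...,0]-.558,W[...,1]+.0877)<.018)&(W[...,2]>.05)&(W[...,2]<.09); print(np.histogram(W[...,2][m],bins=np.arange(.062,.084,.001)))
for r,z in ((.018,.074),):
    I=topdown(s,c,.498,.618,-.148,-.028,z,.0002).copy(); cv2.circle(I,(int((-.028+.0877)/.0002),int((.618-.5582)/.0002)),int(r/.0002),(255,0,0),1)
cv2.imwrite('pics/t18.png',I[...,::-1])
E
```

```text
[ 0.6016 -0.1197  0.1746] 0.055531839014689305 [-0.47279304  0.42589859 -0.94376107] 25.1
(array([ 11,   4,   1,   3,   8,  12,  12,   3,   3,  29, 216, 362, 140,
        15,  20,  44,  63,  72,  23,   2,   0,   0]), array([0.062, 0.063, 0.064, 0.065, 0.066, 0.067, 0.068, 0.069, 0.07 ,
       0.071, 0.072, 0.073, 0.074, 0.075, 0.076, 0.077, 0.078, 0.079,
       0.08 , 0.081, 0.082, 0.083, 0.084]))
```

View pics/t18.png

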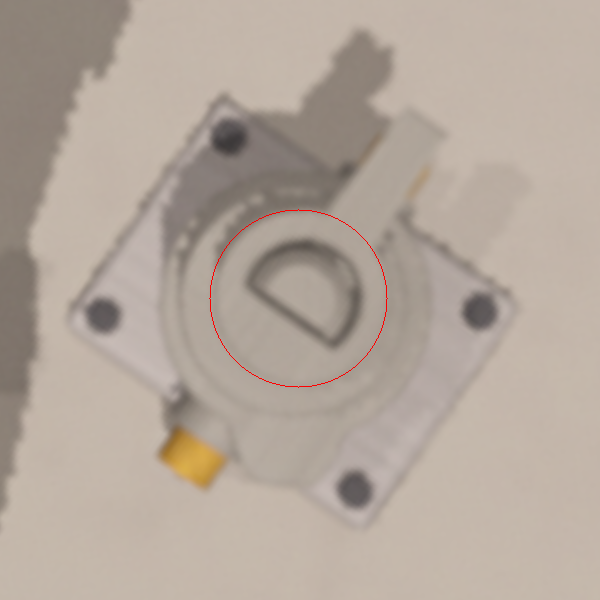

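View pics/w18.png

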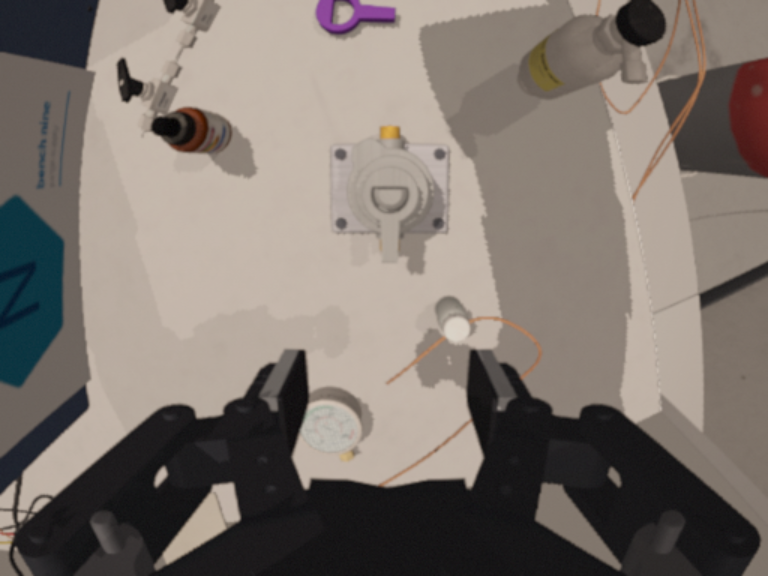

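Everything is home: the pointer's top is at about 73.5 mm against a nominal 74 mm, and it is centred with its flat mated. The gripper is clear.

```bash
python3 -c "
from workcell import *
print(hand_in())"
```

```text
the job is handed in; nothing more can be done
None
```

I stacked the cam, then the spacer, then the pointer on the valve shaft, with each flat turned to its step. I let go of all three and handed the job in at about 25 s on the robot's clock; hand-in reports no verdict.

**Heights:** after each release, wrist-camera depth put the part tops at about 47.5, 61.3 and 73.5 mm. Nominal is 48, 62 and 74 mm, so all three read fully home.

**Fit:** the last picture shows the pointer centred on the shaft with its flat against the shaft's flat. The cam and spacer also looked centred after their own releases.

**Bystanders:** the cylinder, dropper, vial and gauge were all still upright in the last picture. I judged this by eye and did not measure how far, if at all, each had moved.

**Forces:** wrist force stayed under about 10 N in every reading, and the highest came while closing on parts lying on the bench. Lowering the parts showed no contact force.

**Disagreements with the given data:**
- **Fingertips:** the cameras put the open fingertips about 49 mm behind the reported TCP, where the text implies about 13 mm. I worked from the measured tips, and the grasps confirmed them.
- **Gripper opening:** readings were 3 to 5 mm smaller than the true part widths while gripping.
- **Pointer in the jaws:** it sat about 2.6 mm off centre, which I corrected before lowering it.

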